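# Check two hand mills for gear play and charge the sound one

## Robot

A 6-joint arm with a two-finger parallel gripper is mounted at the origin on the work surface. World frame = base frame: x ahead of the robot, y to its left, z up, the work surface at z = 0. Lengths are in mm, angles in rad, forces in N, time in s.
With the tool pointing down it reaches from about 375 to 925 mm from the base axis. Payload 5.7 kg.
Tool frame: the origin (TCP) lies at the very end of the fingers, on their centre line; the grasp point (between the pads) lies 19 mm behind it; z points along the fingers, y is the direction in which the jaws open and shut (so a half turn about z gives the same grasp; the last joint's range is limited). The gripper opens to 85 mm and grips with 20 to 120 N. Pads are 22 mm wide; open, the fingers measure 114 mm over their backs; the gripper's body (76 mm by 85 mm) begins 54 mm behind the grasp point. The pads swing forward as they close: fully open they stand 13 mm farther back than shut.
Start: joints at [-0.115, 0.359, 1.51, -0, 1.272, -0.115], TCP at [599.969, -0.004, 231.267] pointing down, gripper open.
Joint ranges: [-2.97, 2.97], [-1.01, 2.36], [0.21, 2.38], [-0.96, 4.11], [0.2, 2.71], [-2.98, 2.98]. Speed limits (rad/s): [2.39, 2.39, 3.14, 3.14, 3.14, 3.14].

## Interface

Orientations are given as a rotation vector (axis times angle).
In Python, from station import ctrl gives the robot as it stands.
- The arm moves only by the tool servo_tool, never from a script. Its argument "series" is a list that holds one entry, the list of rows, each a list of 7 numbers: the shift along the tool's x, y, z in cm, then the turn, a rotation vector about the tool's x, y, z in degrees, then the opening in per cent of the stroke, from 0 (shut) to 100 (fully open). In form: [[[dx, dy, dz, ax, ay, az, gripper], ...]]. A call has 1 to 12 rows; each row shifts and turns the commanded pose from where the row before left it, along the tool's axes as they then stand; what a row does not reach is not made up. A row lasts 1/8 s, in which the tool goes at most 62.5 mm and 10.7 degrees, less where a joint would pass 70% of its speed; a pose out of reach is approached as far as the arm can. A call is refused whole if a number of a shift passes 6.25 or a number of a turn 10.7, either way. A call with a gripper value outside its range is refused whole. The fingers move at their own pace and stop on an object; "newtons" is the grip in N (left out, the last holds). Time passes only in rows, so rows that do not move let the fingers close. It gives the time, the measured TCP pose, the force and the opening at its end, in the units of the state.
- ctrl.get_state(): the state, without advancing time (a new reading comes with each control period).
- ctrl.get_image(name): name is "scene" or "side" or "wrist"; returns (picture, depth): 420x560x3 uint8, red, green, blue; 420x560 float32, mm along the optical axis (not along the pixel's ray), 0 where there is no reading.
- ctrl.camera_info(name): a dict with "mtx" (3x3 intrinsics, pixels), "T" (4x4, takes a point from camera to world coordinates); the wrist camera has in their place "hand_eye" (4x4, takes a point from camera to tool coordinates, whose origin is the TCP and whose axes are the flange's). Camera axes: x right, y down, z forward; pixel columns grow to the right and rows downward; lengths in mm; the calibration is good to about 2 mm. A picture is of the moment at which its call begins: read the wrist's pose just before it. camera_info takes no time and is no camera call.
- ctrl.sign_off(): hands the job in, once; it reports no verdict.
The state is a dict: "time": time; "joint_pos": joint angles; "qd": joint speeds; "joint_torque": joint torques, N m; "tool_pos": TCP position; "eef_rot": TCP orientation; "wrist_force": force on the tool from outside, world axes, zero at the start; "torque": the same for the moment, N m; "opening": opening from 0.0 (shut) to 1.0 (fully open).
Only numpy, scipy, OpenCV 4.12 (cv2) and the standard library are available. Lean on these libraries where they do the work, as an engineer would, in place of code of your own. Each camera call takes 0.05 s, during which the arm holds its last target.

## Task

Two hand mills stand on the counter: gently rock each T-handle to feel its free play, first on the left-hand mill (on the robot's left) and then on the right-hand one, each time clockwise (seen from above) until the drive resists and then anticlockwise until it resists, never dragging the disc under the handle further round than about 30 degrees. Then push the lever of the mill with the larger play fully over, out of service, and leave the other lever alone. After that use the scoop to tip every porcelain ball from the trough into the cup of the mill with the smaller play, never touching a ball with the fingers, and stand the scoop upright on the blue mat again, leaving everything else where it is.

Things in the scene. Friction and masses are not known exactly. Their poses are not given: they have to be found in the camera images.
- ball1: A white porcelain grinding ball, 28 mm diameter, 40 g, slippery. Origin: its centre. None if absent from this run.
- ball2: A white porcelain grinding ball, 28 mm diameter, 40 g, slippery. Origin: its centre. None if absent from this run.
- ball3: A white porcelain grinding ball, 28 mm diameter, 40 g, slippery. Origin: its centre. None if absent from this run.
- ball4: A white porcelain grinding ball, 28 mm diameter, 40 g, slippery. Origin: its centre. None if absent from this run.
- ball5: A white porcelain grinding ball, 28 mm diameter, 40 g, slippery. Origin: its centre. None if absent from this run.
- ball6: A white porcelain grinding ball, 28 mm diameter, 40 g, slippery. Origin: its centre. None if absent from this run.
- mill_a: Hand mill, bolted down; the two look alike, one is worn (clearly more free play), unmarked. Origin: on the counter under its base, z up. In its frame: gearbox, disc and handle axis at x -55 y 0 mm (gearbox 88 x 96 mm, top 62 mm high); round white cup, axis at x +60 y 0 mm, 92 mm wide inside at the rim, 80 at the floor, floor 16 mm and rim 88 mm high; lever pivot at x -55 y -85 mm.
- mill_a_grip (a point): Middle of the black T-handle bar, on its vertical axis, 120 mm above the counter. Bar 66 mm long (point's x, yellow end +x), 16 mm thick (y), 34 mm tall, bottom 100 mm and top 134 mm high. Turns almost freely within the play; beyond either end of the play it takes the disc along, which resists with about 0.5 N m.
- mill_a_handle (a joint): Angle (rad) of the T-handle relative to the disc under it, positive anticlockwise from above. Stops changing when the play is used up. Zero is some point inside the play, not its middle.
- mill_a_mark (a point): Outer end of the red mark on the aluminium output disc (80 mm wide) under the T-handle: 38 mm from the axis, 72 mm above the counter. Moves only when the disc is dragged.
- mill_a_lever (a joint): Lever, stays where left. 0: leaning to the mill's -x (in service); 1.0 rad: fully over to its +x (out of service). Swings about the mill's y; pivot 34 mm above the counter; 10 mm rod, red 26 mm ball at 75 mm from the pivot. At 0 the ball's centre is 36 mm to -x of the pivot, at 1.0 36 mm to +x, 100 mm above the counter both times. About 1 N moves it.
- mill_b: Hand mill, bolted down; the two look alike, one is worn (clearly more free play), unmarked. Origin: on the counter under its base, z up. In its frame: gearbox, disc and handle axis at x -55 y 0 mm (gearbox 88 x 96 mm, top 62 mm high); round white cup, axis at x +60 y 0 mm, 92 mm wide inside at the rim, 80 at the floor, floor 16 mm and rim 88 mm high; lever pivot at x -55 y -85 mm.
- mill_b_grip (a point): Middle of the black T-handle bar, on its vertical axis, 120 mm above the counter. Bar 66 mm long (point's x, yellow end +x), 16 mm thick (y), 34 mm tall, bottom 100 mm and top 134 mm high. Turns almost freely within the play; beyond either end of the play it takes the disc along, which resists with about 0.5 N m.
- mill_b_handle (a joint): Angle (rad) of the T-handle relative to the disc under it, positive anticlockwise from above. Stops changing when the play is used up. Zero is some point inside the play, not its middle.
- mill_b_mark (a point): Outer end of the red mark on the aluminium output disc (80 mm wide) under the T-handle: 38 mm from the axis, 72 mm above the counter. Moves only when the disc is dragged.
- mill_b_lever (a joint): Lever, stays where left. 0: leaning to the mill's -x (in service); 1.0 rad: fully over to its +x (out of service). Swings about the mill's y; pivot 34 mm above the counter; 10 mm rod, red 26 mm ball at 75 mm from the pivot. At 0 the ball's centre is 36 mm to -x of the pivot, at 1.0 36 mm to +x, 100 mm above the counter both times. About 1 N moves it.
- tray: Fixed steel trough with the balls. Inside 235 mm (its x) by 80 mm (y); walls 5 mm, tops 58 mm high. Origin: on the counter under its middle. Flat floor, 6 mm above the counter. The balls lie toward its +x end, the -x end is free for the scoop. 
- mat: A flat blue mat, 200 x 150 mm (x, y), 3 mm thick, fixed. Origin: on the counter under its centre.
- scoop: Loose aluminium scoop, 160 g, open to its +x; z up when standing. Pan 70 mm wide outside, bottom 2 mm thick, side and back walls 28 mm high, 3 mm thick (side walls end 25 mm short of the lip). Origin on the underside: lip at x +57 mm, back at x -45. Behind it an upright green grip, axis at x -55 mm, 20 mm (x) by 30 mm (y), from the underside to 125 mm up. Holds about six balls.
- flask: Bystander: amber conical flask, 80 mm wide, 115 mm high. Origin: centre of its underside. Leave alone.
- jar: Bystander: glass jar with steel lid, 64 mm wide, 90 mm high. Origin: centre of its underside. Leave alone.
- band: Bystander: black rubber ring, 72 mm wide, 18 mm high. Origin: centre of its underside. Leave alone.
- beaker: Bystander: open glass beaker, 60 mm wide, 70 mm high. Origin: centre of its underside. Leave alone.
- stopper: Bystander: black rubber stopper, 44 mm wide, 32 mm high. Origin: centre of its underside. Leave alone.

How it is judged:
By the outcome, as a careful person would: the job done as asked, in the order asked, and still so for the second after the job is handed in, with the robot touching nothing.
Of ball1, ball2, ball3, ball4, ball5, ball6 only 4 to 6 are there at a start; the rules pass over those that are not, and their reading is None.
At some moment in a run one of scoop may be knocked a few centimetres aside while the robot is not near it.
It also fails if it takes over 210 s, if anything falls off the work surface, if the arm or the gripper's body presses on something with over 40 N, if the wrist force passes 120 N, or if a joint passes its speed limit or range.

## Working session

There is one attempt and no reset: what is moved stays moved. The work goes in short steps, Python scripts to look and compute and a tool call to move; the robot and the scene stay as the last step left them, time stands still between calls to the robot, and variables do not carry over. Pictures are saved under pics/ and viewed, and the job is handed in when it is done.

Besides the shell and the picture viewer there is one more tool, called by a JSON object that holds its "fn" and its "kwargs", one argument or row to a line. servo_tool: Moves the arm, as the interface text tells. Its arguments: {"type":"object","properties":{"series":{"type":"array","items":{"type":"array","items":{"type":"array","items":{"type":"number"}}}},"newtons":{"type":"number"}},"required":["series"]}

```bash
ls; mkdir -p pics
cat > h.py <<'E'
import numpy as np, cv2
from station import ctrl
from scipy.spatial.transform import Rotation as R
def snap(n,f):
    st=ctrl.get_state(); im,d=ctrl.get_image(n); cv2.imwrite(f'pics/{f}.png',im[:,:,::-1]); np.savez(f'pics/{f}.npz',im=im,d=d,p=st['tool_pos'],r=st['eef_rot']); return st,im,d
def camT(n,st=None):
    c=ctrl.camera_info(n)
    if n!='wrist': return np.array(c['mtx']),np.array(c['T'])
    T=np.eye(4);T[:3,:3]=R.from_rotvec(st['eef_rot']).as_matrix();T[:3,3]=st['tool_pos']
    return np.array(c['mtx']),T@np.array(c['hand_eye'])
def plane(K,T,uv,z):
    uv=np.atleast_2d(np.array(uv,float)); r=np.c_[uv,np.ones(len(uv))]@np.linalg.inv(K).T@T[:3,:3].T
    o=T[:3,3]; return o+r*((z-o[2])/r[:,2])[:,None]
def cloud(K,T,d):
    v,u=np.indices(d.shape); p=np.stack([u,v,np.ones_like(u)],-1)@np.linalg.inv(K).T*d[...,None]
    return p@T[:3,:3].T+T[:3,3]
def proj(K,T,P):
    P=np.atleast_2d(P); q=(P-T[:3,3])@T[:3,:3]; q=q@K.T; return q[:,:2]/q[:,2:]
E
python3 - <<'E'
from h import *
for n in('scene','side','wrist'):
    st,im,d=snap(n,n+'0'); print(n); K,T=camT(n,st); print(K.round(1),T.round(3))
print(st)
E
```

```text
pics
scene
[[511.4   0.  282.7]
 [  0.  511.4 215.7]
 [  0.    0.    1. ]] [[ 5.400000e-02  8.700000e-01 -4.900000e-01  1.226053e+03]
 [ 9.980000e-01 -5.300000e-02  1.500000e-02 -2.006000e+01]
 [-1.300000e-02 -4.900000e-01 -8.720000e-01  1.244649e+03]
 [ 0.000000e+00  0.000000e+00  0.000000e+00  1.000000e+00]]
side
[[508.2   0.  276.5]
 [  0.  508.2 205.6]
 [  0.    0.    1. ]] [[-8.33000e-01 -2.85000e-01  4.73000e-01  6.22550e+01]
 [-5.53000e-01  4.39000e-01 -7.09000e-01  7.61052e+02]
 [-6.00000e-03 -8.52000e-01 -5.23000e-01  6.43242e+02]
 [ 0.00000e+00  0.00000e+00  0.00000e+00  1.00000e+00]]
wrist
[[372.1   0.  277.5]
 [  0.  372.1 203.6]
 [  0.    0.    1. ]] [[ 1.00000e+00  0.00000e+00 -2.00000e-03  5.99477e+02]
 [-0.00000e+00 -9.53000e-01 -3.03000e-01  7.88960e+01]
 [-2.00000e-03  3.03000e-01 -9.53000e-01  3.71351e+02]
 [ 0.00000e+00  0.00000e+00  0.00000e+00  1.00000e+00]]
{'time': 0.1, 'joint_pos': array([-1.15057056e-01,  3.59467741e-01,  1.51131619e+00, -9.37442791e-06,
        1.27250877e+00, -1.15078876e-01]), 'qd': array([-0.00150978,  0.00123854, -0.00383779, -0.00014006,  0.00100908,
       -0.00063152]), 'joint_torque': array([ 5.04615236e-04, -5.28650415e+01, -2.79350227e+01, -1.37166940e-04,
        4.90131526e-03,  3.56782721e-05]), 'tool_pos': array([5.99389002e+02, 8.53486413e-02, 2.30519996e+02]), 'eef_rot': array([-2.22047580e+00, -2.22053039e+00,  1.66930930e-03]), 'wrist_force': array([-0.21963002,  0.67870054,  1.08897991]), 'torque': array([ 0.01025369, -0.05059377, -0.01214112]), 'opening': 1.0003108008483714}
```

View pics/scene0.png

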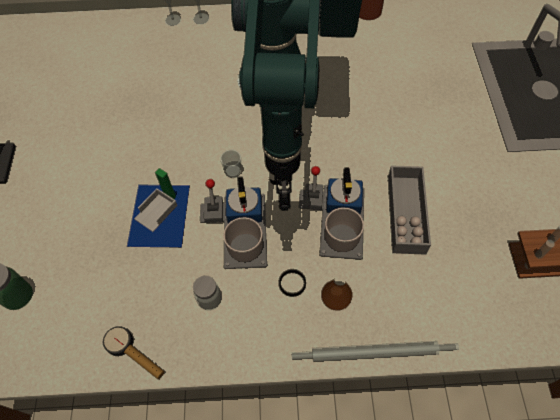

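View pics/side0.png

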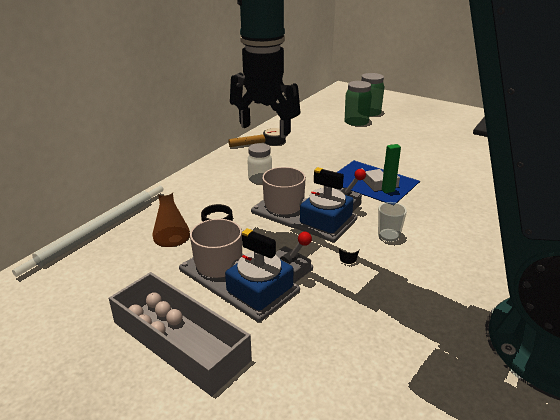

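View pics/wrist0.png

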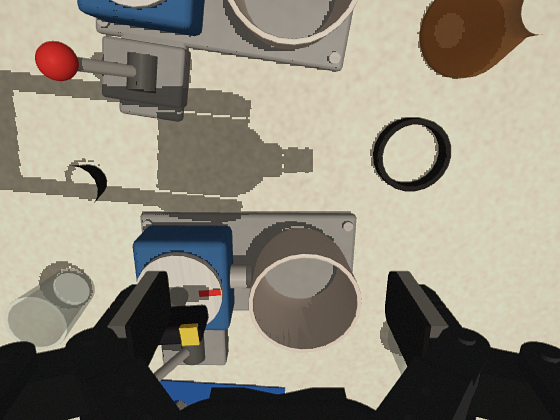

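Run:
```python
from h import *
st=ctrl.get_state()
def comps(m,mn):
    n,l,s,c=cv2.connectedComponentsWithStats(m.astype(np.uint8));
    return [(l==i) for i in range(1,n) if s[i,4]>=mn]
for n in('scene','side'):
    z=np.load(f'pics/{n}0.npz'); im=z['im'];d=z['d'];K,T=camT(n,st);C=cloud(K,T,d)
    hsv=cv2.cvtColor(im,cv2.COLOR_RGB2HSV);H,S,V=[hsv[...,i].astype(int) for i in range(3)]
    ok=(d>0)&(C[...,0]>300)&(C[...,0]<1000)&(abs(C[...,1])<480)
    for nm,m in dict(red=((H<6)|(H>174))&(S>160)&(V>60),yel=(H>18)&(H<32)&(S>170)&(V>120),blue=(H>100)&(H<130)&(S>120),green=(H>45)&(H<85)&(S>120),).items():
        for c in comps(m&ok,6):
            P=C[c]; v,u=np.nonzero(c); print(n,nm,len(P),'uv',u.mean().round(1),v.mean().round(1),'mean',P.mean(0).round(0),'min',np.percentile(P,3,0).round(0),'max',np.percentile(P,97,0).round(0))
z=np.load('pics/scene0.npz'); im=z['im']
a=cv2.resize(im[150:260,180:440],None,fx=3,fy=3,interpolation=cv2.INTER_CUBIC);cv2.imwrite('pics/z1.png',a[:,:,::-1])
```

```text
scene red 53 uv 315.2 170.3 mean [452.  94. 107.] min [444.  85.  98.] max [460. 104. 114.]
scene red 56 uv 209.7 183.2 mean [ 476. -189.  107.] min [ 467. -199.  100.] max [ 484. -180.  114.]
scene red 6 uv 345.7 198.8 mean [525. 171.  72.] min [521. 169.  70.] max [532. 172.  74.]
scene yel 22 uv 348.3 184.6 mean [520. 172. 133.] min [515. 166. 131.] max [525. 179. 136.]
scene yel 23 uv 241.5 194.0 mean [ 531. -103.  133.] min [ 524. -110.  129.] max [537. -97. 137.]
scene blue 362 uv 342.5 199.9 mean [519. 164.  57.] min [457. 123.  30.] max [544. 217.  65.]
scene blue 1976 uv 160.3 221.4 mean [ 524. -340.    2.] min [ 411. -416.   -3.] max [ 598. -274.    7.]
scene blue 372 uv 244.8 209.5 mean [ 533. -101.   56.] min [ 473. -151.   30.] max [552. -59.  65.]
scene green 11 uv 263.2 100.2 mean [637. -30. 594.] min [635. -33. 586.] max [639. -28. 602.]
scene green 9 uv 269.3 101.8 mean [636. -20. 589.] min [630. -22. 577.] max [639. -15. 595.]
scene green 7 uv 294.6 104.7 mean [634.  23. 575.] min [623.  20. 562.] max [640.  26. 584.]
scene green 19 uv 299.2 109.2 mean [625.  32. 55
[... 1635 characters left out ...]
33. 174.  75.]
side yel 23 uv 317.9 168.9 mean [ 531. -103.  134.] min [ 525. -112.  133.] max [537. -96. 136.]
side yel 39 uv 246.9 231.1 mean [519. 173. 134.] min [513. 164. 133.] max [525. 180. 136.]
side blue 391 uv 352.8 171.3 mean [ 565. -362.    5.] min [ 524. -422.    1.] max [ 596. -281.    6.]
side blue 757 uv 386.3 189.6 mean [ 451. -321.    3.] min [ 404. -408.    1.] max [ 526. -269.    6.]
side blue 1141 uv 325.4 215.2 mean [492. -75.  44.] min [ 463. -141.   18.] max [545. -56.  63.]
side blue 1708 uv 259.0 286.3 mean [477. 198.  45.] min [447. 139.  19.] max [536. 225.  63.]
side green 635 uv 390.6 168.1 mean [ 443. -310.   71.] min [ 431. -323.    9.] max [ 459. -301.  128.]
```

View pics/z1.png

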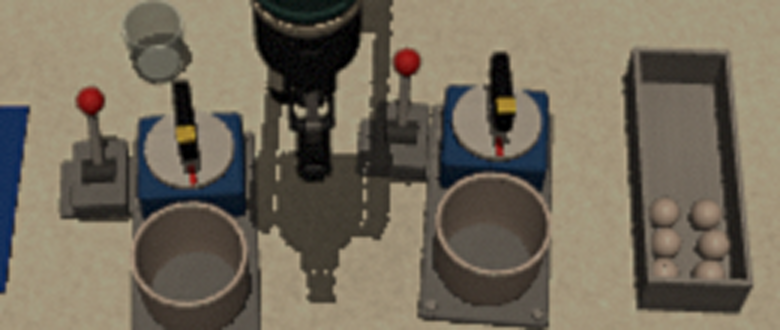

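Run:
```python
from h import *
st=ctrl.get_state()
def circ(P):
    A=np.c_[2*P,np.ones(len(P))]; s=np.linalg.lstsq(A,(P**2).sum(1),rcond=None)[0]; return s[:2],np.sqrt(s[2]+s[0]**2+s[1]**2)
def rob(P):
    for k in range(6):
        c,r=circ(P); e=abs(np.linalg.norm(P-c,axis=1)-r); P=P[e<max(2.5,np.median(e)*2.5)]
    return c.round(1),r.round(1),len(P)
for n in('scene','side'):
    z=np.load(f'pics/{n}0.npz'); im=z['im'];d=z['d'];K,T=camT(n,st);C=cloud(K,T,d)
    hsv=cv2.cvtColor(im,cv2.COLOR_RGB2HSV);H,S,V=[hsv[...,i].astype(int) for i in range(3)]
    for nm,ax,cup in(('L',(490,172),(600,172)),('R',(500,-103),(612,-103))):
        q=np.linalg.norm(C[...,:2]-cup,axis=-1)
        m=(abs(C[...,2]-88)<3)&(q<70); print(n,nm,'rim',rob(C[m][:,:2]), C[m][:,2].mean().round(1))
        q=np.linalg.norm(C[...,:2]-ax,axis=-1)
        m=(abs(C[...,2]-132)<6)&(q<60)&(V<60)|(abs(C[...,2]-132)<5)&(q<60)&(S>150); P=C[m][:,:2]; 
        mm=cv2.minAreaRect(P.astype(np.float32)); print('bar',mm, P.mean(0).round(1),len(P), C[m][:,2].mean())
        m=(abs(C[...,2]-72)<3.5)&(q<60)&(S<60)&(V>60); P=C[m][:,:2]; print('disc',P.mean(0).round(0),cv2.minEnclosingCircle(P.astype(np.float32)))
        m=(abs(C[...,2]-61)<4)&(q<85)&(H>100)&(H<130)&(S>120); P=C[m][:,:2]; 
        if len(P): print('gb',cv2.minAreaRect(P.astype(np.float32)))
    # tray walls
    m=(abs(C[...,2]-58)<3)&(C[...,1]>230)&(C[...,1]<420)&(C[...,0]>400)&(C[...,0]<760); P=C[m][:,:2]; print('tray',cv2.minAreaRect(P.astype(np.float32)),len(P))
    m=(abs(C[...,2]-28)<3)&(C[...,1]<-250)&(C[...,0]>400)&(C[...,0]<760)&(S<90); P=C[m][:,:2]; print('scoop',cv2.minAreaRect(P.astype(np.float32)),len(P))
    m=(abs(C[...,2]-126)<3)&(C[...,1]<-250)&(C[...,0]>400)&(C[...,0]<760)&(H>45)&(H<85); P=C[m][:,:2]; print('grip',cv2.minAreaRect(P.astype(np.float32)),len(P), C[m].mean(0))
z=np.load('pics/scene0.npz'); im=z['im']
a=cv2.resize(im[150:260,120:200],None,fx=5,fy=5,interpolation=cv2.INTER_CUBIC);cv2.imwrite('pics/z2.png',a[:,:,::-1])
```

```text
scene L rim (array([609.9, 155.1]), np.float64(47.6), 154) 87.6
bar ((497.69573974609375, 172.17344665527344), (16.293893814086914, 63.43509292602539), 88.90547180175781) [500.3 171.6] 126 132.43003650270194
disc [498. 170.] ((495.74627685546875, 173.26129150390625), 41.13053512573242)
gb ((498.47857666015625, 172.0447998046875), (93.05899047851562, 85.1114730834961), 80.49022674560547)
scene R rim (array([ 622.9, -106.1]), np.float64(47.8), 129) 87.7
bar ((508.3374938964844, -104.5904769897461), (66.96604919433594, 14.245258331298828), 4.400938034057617) [ 510.7 -104.6] 112 132.43895965892312
disc [ 511. -105.] ((508.96697998046875, -105.45285034179688), 40.7003059387207)
gb ((512.08349609375, -105.18791961669922), (92.53334045410156, 84.27369689941406), 88.45774841308594)
tray ((540.860107421875, 342.8326416015625), (90.84858703613281, 247.94808959960938), 83.8623046875) 346
scoop ((613.1468505859375, -506.381591796875), (85.38742065429688, 498.2919921875), 39.59909439086914) 105
grip ((447.7093505859375, -315.9078369140625), (29.29813003540039, 19.387056350708008), 43.088241577148
[... 507 characters left out ...]
(505.1722412109375, -103.16726684570312), (64.1866226196289, 19.0899715423584), 0.5245600938796997) [ 504.9 -101.6] 182 131.65947272708476
disc [502. -99.] ((505.5310974121094, -106.19476318359375), 42.479312896728516)
gb ((505.4012145996094, -103.6421890258789), (98.18334197998047, 87.2974853515625), 89.57182312011719)
tray ((540.7229614257812, 342.66058349609375), (92.65199279785156, 248.18130493164062), 83.96456146240234) 1235
scoop ((587.4263916015625, -494.66534423828125), (82.97257995605469, 461.2741394042969), 35.938446044921875) 55
grip ((446.1563720703125, -316.0948486328125), (30.54059410095215, 23.326461791992188), 60.805458068847656) 57 [ 443.93759902 -314.09364275  126.86655045]
```

View pics/z2.png

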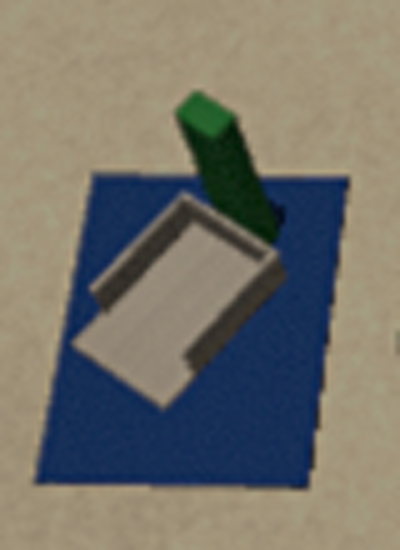

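{"fn": "servo_tool", "kwargs": {
  "series": [
    [[2.16,-1.3,0,0,0,0,60],[2.16,-1.3,0,0,0,0,60],[2.16,-1.3,0,0,0,0,60],[2.16,-1.3,0,0,0,0,60],[2.16,-1.3,0,0,0,0,60],[2.16,-1.3,0,0,0,0,60],[2.16,-1.3,0,0,0,0,60],[2.16,-1.3,0,0,0,0,60],[0,0,0,0,0,0,60]]
  ],
  "newtons": 40
}}

```text
time: 1.27
tool_pos: [493.7, 174.8, 231.3]
eef_rot: [-2.217, -2.224, 0.001]
wrist_force: [-0.2, -1.2, 0.2]
opening: 0.6
```

{"fn": "servo_tool", "kwargs": {
  "series": [
    [[0,0,0,0,0,-10,60],[0,0,0,0,0,-10,60],[0,0,0,0,0,-10,60],[0,0,0,0,0,-10,60],[0,0,0,0,0,-10,60],[0,0,0,0,0,-10,60],[0,0,0,0,0,-10,60],[0,0,0,0,0,-10,60],[0,0,0,0,0,-9,60],[0,0,0,0,0,0,60],[0,0,0,0,0,0,60]]
  ]
}}

```text
time: 2.65
tool_pos: [495.9, 172.7, 231.3]
eef_rot: [0.032, 3.141, -0.0]
wrist_force: [0.4, -0.0, 0.1]
opening: 0.601
```

Run:
```python
from h import *
st,im,d=snap('wrist','w1'); K,T=camT('wrist',st)
print(st['joint_pos'].round(2), st['wrist_force'].round(2), st['torque'].round(3), proj(K,T,[[495.8,173.1,134],[529,172.5,134],[463,173.7,134]]))
```

```text
[ 0.2   0.25  1.67 -0.    1.22 -1.35] [ 0.45 -0.04  0.1 ] [ 0.001 -0.025  0.015] [[275.97166613 206.42950843]
 [276.14922624 251.60368375]
 [275.79294805 158.11431047]]
```

View pics/w1.png

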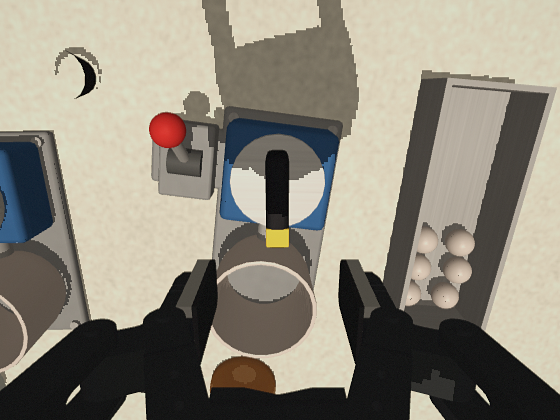

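{"fn": "servo_tool", "kwargs": {
  "series": [
    [[0.1,0,1.3,0,0,0,60],[0,0,1.3,0,0,0,60],[0,0,1.3,0,0,0,60],[0,0,1.3,0,0,0,60],[0,0,1.3,0,0,0,60],[0,0,1.3,0,0,0,60],[0,0,1.3,0,0,0,60],[0,0,1.3,0,0,0,60],[0,0,1.3,0,0,0,60],[0,0,1.1,0,0,0,60],[0,0,0,0,0,0,60],[0,0,0,0,0,0,60]]
  ]
}}

```text
time: 4.2
tool_pos: [495.2, 172.9, 103.5]
eef_rot: [0.027, 3.141, 0.0]
wrist_force: [0.0, 0.5, 0.2]
opening: 0.599
```

{"fn": "servo_tool", "kwargs": {
  "series": [
    [[0,0,0,0,0,0,20],[0,0,0,0,0,0,20],[0,0,0,0,0,0,20],[0,0,0,0,0,0,10],[0,0,0,0,0,0,10],[0,0,0,0,0,0,10]]
  ],
  "newtons": 30
}}

```text
time: 4.95
tool_pos: [495.1, 172.4, 103.6]
eef_rot: [0.027, 3.141, -0.001]
wrist_force: [-1.6, -3.5, 5.6]
opening: 0.182
```

```bash
cat > s.py <<'E'
from h import *
st=ctrl.get_state(); rv=R.from_rotvec(st['eef_rot']).as_matrix()
print('t',round(st['time'],2),'p',st['tool_pos'].round(1),'yawx',np.degrees(np.arctan2(rv[1,0],rv[0,0])).round(2),'tz',rv[:,2].round(3),'F',st['wrist_force'].round(2),'M',st['torque'].round(3),'q',st['joint_pos'].round(2),'tau6',st['joint_torque'][5].round(3),'op',round(st['opening'],3))
E
python3 s.py
```

```text
t 4.95 p [495.1 172.4 103.6] yawx 179.01 tz [ 0.    -0.001 -1.   ] F [-1.57 -3.48  5.55] M [-0.472  0.151  0.05 ] q [ 0.2   0.41  1.81 -0.    0.92 -1.35] tau6 0.01 op 0.182
```

{"fn": "servo_tool", "kwargs": {
  "series": [
    [[0,0,0,0,0,2,10],[0,0,0,0,0,2,10],[0,0,0,0,0,0,10]]
  ]
}}

```text
time: 5.32
tool_pos: [495.1, 172.5, 103.6]
eef_rot: [0.137, 3.138, -0.001]
wrist_force: [0.4, -2.6, 5.6]
opening: 0.181
```

```bash
python3 s.py
```

```text
t 5.33 p [495.1 172.5 103.6] yawx 174.98 tz [ 0. -0. -1.] F [ 0.37 -2.63  5.56] M [-0.526  0.112 -0.002] q [ 0.2   0.41  1.81 -0.    0.92 -1.28] tau6 0.133 op 0.181
```

{"fn": "servo_tool", "kwargs": {
  "series": [
    [[0,0,0,0,0,2,10],[0,0,0,0,0,2,10],[0,0,0,0,0,0,10]]
  ]
}}

```text
time: 5.7
tool_pos: [495.1, 172.5, 103.6]
eef_rot: [0.247, 3.132, -0.001]
wrist_force: [-1.3, -3.0, 5.6]
opening: 0.184
```

```bash
python3 s.py
```

```text
t 5.7 p [495.1 172.5 103.6] yawx 170.98 tz [ 0. -0. -1.] F [-1.33 -3.04  5.62] M [-0.476  0.117  0.01 ] q [ 0.2   0.41  1.81 -0.    0.92 -1.21] tau6 0.134 op 0.184
```

{"fn": "servo_tool", "kwargs": {
  "series": [
    [[0,0,0,0,0,2,10],[0,0,0,0,0,2,10],[0,0,0,0,0,0,10]]
  ]
}}

```text
time: 6.08
tool_pos: [495.1, 172.6, 103.6]
eef_rot: [0.356, 3.121, -0.0]
wrist_force: [-1.1, -3.0, 5.1]
opening: 0.178
```

```bash
python3 s.py
```

```text
t 6.08 p [495.1 172.6 103.6] yawx 166.98 tz [ 0. -0. -1.] F [-1.07 -3.    5.08] M [-0.45   0.161 -0.021] q [ 0.2   0.41  1.81 -0.    0.92 -1.14] tau6 0.134 op 0.178
```

{"fn": "servo_tool", "kwargs": {
  "series": [
    [[0,0,0,0,0,2,10],[0,0,0,0,0,2,10],[0,0,0,0,0,0,10]]
  ]
}}

```text
time: 6.45
tool_pos: [495.2, 172.6, 103.6]
eef_rot: [0.465, 3.107, -0.0]
wrist_force: [-1.1, -2.8, 4.8]
opening: 0.186
```

```bash
python3 s.py
```

```text
t 6.45 p [495.2 172.6 103.6] yawx 162.98 tz [ 0. -0. -1.] F [-1.06 -2.82  4.79] M [-0.412  0.115  0.025] q [ 0.2   0.41  1.81 -0.    0.92 -1.07] tau6 0.134 op 0.186
```

{"fn": "servo_tool", "kwargs": {
  "series": [
    [[0,0,0,0,0,2,10],[0,0,0,0,0,2,10],[0,0,0,0,0,0,10]]
  ]
}}

```text
time: 6.82
tool_pos: [495.2, 172.6, 103.6]
eef_rot: [0.571, 3.089, -0.001]
wrist_force: [-0.1, -3.4, 4.6]
opening: 0.184
```

```bash
python3 s.py
```

```text
t 6.83 p [495.2 172.6 103.6] yawx 159.04 tz [ 0. -0. -1.] F [-0.07 -3.43  4.59] M [-0.349  0.108  0.361] q [ 0.2   0.41  1.81 -0.    0.92 -1.  ] tau6 0.525 op 0.184
```

{"fn": "servo_tool", "kwargs": {
  "series": [
    [[0,0,0,0,0,2,10],[0,0,0,0,0,2,10],[0,0,0,0,0,0,10]]
  ]
}}

```text
time: 7.2
tool_pos: [495.2, 172.7, 103.6]
eef_rot: [0.679, 3.067, -0.0]
wrist_force: [-0.8, -1.9, 5.2]
opening: 0.181
```

```bash
python3 s.py
```

```text
t 7.2 p [495.2 172.7 103.6] yawx 155.05 tz [ 0.001 -0.    -1.   ] F [-0.84 -1.89  5.2 ] M [-0.374  0.083  0.396] q [ 0.2   0.41  1.81 -0.    0.92 -0.93] tau6 0.527 op 0.181
```

{"fn": "servo_tool", "kwargs": {
  "series": [
    [[0,0,0,0,0,-2,10],[0,0,0,0,0,-2,10],[0,0,0,0,0,-2,10],[0,0,0,0,0,-2,10],[0,0,0,0,0,0,10]]
  ]
}}

```text
time: 7.82
tool_pos: [495.1, 172.6, 103.6]
eef_rot: [0.464, 3.107, -0.0]
wrist_force: [-1.1, -2.6, 5.8]
opening: 0.183
```

```bash
python3 s.py
```

```text
t 7.83 p [495.1 172.6 103.6] yawx 163.02 tz [ 0. -0. -1.] F [-1.08 -2.58  5.82] M [-0.474  0.056  0.005] q [ 0.2   0.41  1.81 -0.    0.92 -1.07] tau6 -0.138 op 0.183
```

{"fn": "servo_tool", "kwargs": {
  "series": [
    [[0,0,0,0,0,-2,10],[0,0,0,0,0,-2,10],[0,0,0,0,0,-2,10],[0,0,0,0,0,0,10]]
  ]
}}

```text
time: 8.32
tool_pos: [495.1, 172.5, 103.6]
eef_rot: [0.3, 3.127, -0.001]
wrist_force: [0.0, -2.6, 6.5]
opening: 0.183
```

```bash
python3 s.py
```

```text
t 8.32 p [495.1 172.5 103.6] yawx 169.03 tz [ 0. -0. -1.] F [ 0.03 -2.56  6.52] M [-0.435  0.109  0.007] q [ 0.2   0.41  1.81 -0.    0.92 -1.18] tau6 -0.138 op 0.183
```

{"fn": "servo_tool", "kwargs": {
  "series": [
    [[0,0,0,0,0,-2,10],[0,0,0,0,0,-2,10],[0,0,0,0,0,-2,10],[0,0,0,0,0,0,10]]
  ]
}}

```text
time: 8.82
tool_pos: [495.1, 172.5, 103.6]
eef_rot: [0.136, 3.138, -0.001]
wrist_force: [-0.0, -2.4, 5.5]
opening: 0.182
```

```bash
python3 s.py
```

```text
t 8.82 p [495.1 172.5 103.6] yawx 175.03 tz [ 0. -0. -1.] F [-0.04 -2.42  5.5 ] M [-0.507  0.138  0.077] q [ 0.2   0.41  1.81 -0.    0.92 -1.28] tau6 -0.138 op 0.182
```

{"fn": "servo_tool", "kwargs": {
  "series": [
    [[0,0,0,0,0,-2,10],[0,0,0,0,0,-2,10],[0,0,0,0,0,0,10]]
  ]
}}

```text
time: 9.2
tool_pos: [495.1, 172.5, 103.6]
eef_rot: [0.026, 3.141, -0.001]
wrist_force: [-1.6, -3.7, 5.3]
opening: 0.181
```

```bash
python3 s.py
```

```text
t 9.2 p [495.1 172.5 103.6] yawx 179.03 tz [ 0.    -0.001 -1.   ] F [-1.6  -3.65  5.34] M [-0.552  0.139 -0.013] q [ 0.2   0.41  1.81 -0.    0.92 -1.35] tau6 -0.138 op 0.181
```

{"fn": "servo_tool", "kwargs": {
  "series": [
    [[0,0,0,0,0,-2,10],[0,0,0,0,0,-2,10],[0,0,0,0,0,0,10]]
  ]
}}

```text
time: 9.57
tool_pos: [495.1, 172.4, 103.6]
eef_rot: [-0.083, 3.14, -0.001]
wrist_force: [-1.7, -4.0, 6.1]
opening: 0.178
```

```bash
python3 s.py
```

```text
t 9.57 p [495.1 172.4 103.6] yawx -176.97 tz [ 0.    -0.001 -1.   ] F [-1.69 -3.96  6.12] M [-0.558  0.128 -0.013] q [ 0.2   0.41  1.81 -0.    0.92 -1.42] tau6 -0.138 op 0.178
```

{"fn": "servo_tool", "kwargs": {
  "series": [
    [[0,0,0,0,0,-2,10],[0,0,0,0,0,-2,10],[0,0,0,0,0,0,10]]
  ]
}}

```text
time: 9.95
tool_pos: [495.1, 172.4, 103.6]
eef_rot: [-0.191, 3.136, -0.001]
wrist_force: [0.1, -4.8, 5.7]
opening: 0.181
```

```bash
python3 s.py
```

```text
t 9.95 p [495.1 172.4 103.6] yawx -173.02 tz [ 0. -0. -1.] F [ 0.1  -4.82  5.72] M [-0.547  0.19  -0.374] q [ 0.2   0.41  1.81 -0.    0.92 -1.49] tau6 -0.529 op 0.181
```

{"fn": "servo_tool", "kwargs": {
  "series": [
    [[0,0,0,0,0,-2,10],[0,0,0,0,0,0,10]]
  ]
}}

```text
time: 10.2
tool_pos: [495.1, 172.4, 103.6]
eef_rot: [-0.246, 3.132, -0.001]
wrist_force: [-0.5, -4.8, 5.5]
opening: 0.178
```

```bash
python3 s.py
```

```text
t 10.2 p [495.1 172.4 103.6] yawx -171.03 tz [ 0. -0. -1.] F [-0.46 -4.77  5.5 ] M [-0.631  0.115 -0.416] q [ 0.2   0.41  1.81 -0.    0.92 -1.52] tau6 -0.534 op 0.178
```

{"fn": "servo_tool", "kwargs": {
  "series": [
    [[0,0,0,0,0,0,50],[0,0,0,0,0,0,50],[0,0,0,0,0,0,50],[0,0,0,0,0,0,50]]
  ]
}}

```text
time: 10.7
tool_pos: [494.9, 172.9, 103.2]
eef_rot: [0.247, -3.132, -0.0]
wrist_force: [0.7, 0.8, 0.4]
opening: 0.498
```

{"fn": "servo_tool", "kwargs": {
  "series": [
    [[0,0,-1.3,0,0,0,50],[0,0,-1.3,0,0,0,50],[0,0,-1.3,0,0,0,50],[0,0,-1.3,0,0,0,50],[0,0,-1.3,0,0,0,50],[0,0,-1.3,0,0,0,50],[0,0,-1.3,0,0,0,50],[0,0,-1.3,0,0,0,50],[0,0,-1.3,0,0,0,50],[0,0,-1.3,0,0,0,50],[0,0,0,0,0,0,50]]
  ]
}}

```text
time: 12.08
tool_pos: [495.8, 173.0, 234.5]
eef_rot: [-0.246, 3.13, 0.001]
wrist_force: [0.1, 0.5, -0.1]
opening: 0.497
```

```bash
python3 s.py
python3 - <<'E'
from h import *
st,im,d=snap('wrist','w2'); K,T=camT('wrist',st)
E
```

```text
t 12.07 p [495.8 173.  234.5] yawx -171.0 tz [ 0.002  0.    -1.   ] F [ 0.08  0.53 -0.13] M [ 0.004  0.033 -0.061] q [ 0.2   0.25  1.67  0.    1.22 -1.52] tau6 -0.0 op 0.497
```

View pics/w2.png

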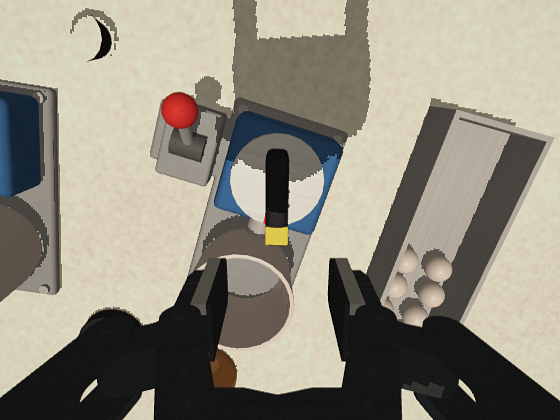

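{"fn": "servo_tool", "kwargs": {
  "series": [
    [[0.32,-2.76,0,0,0,0,60],[0.32,-2.76,0,0,0,0,60],[0.32,-2.76,0,0,0,0,60],[0.32,-2.76,0,0,0,0,60],[0.32,-2.76,0,0,0,0,60],[0.32,-2.76,0,0,0,0,60],[0.32,-2.76,0,0,0,0,60],[0.32,-2.76,0,0,0,0,60],[0.32,-2.76,0,0,0,0,60],[0.32,-2.76,0,0,0,0,60],[0,0,0,0,0,0,60]]
  ]
}}

```text
time: 13.5
tool_pos: [506.3, -106.2, 232.6]
eef_rot: [0.243, -3.131, -0.0]
wrist_force: [0.4, -0.1, -0.2]
opening: 0.601
```

{"fn": "servo_tool", "kwargs": {
  "series": [
    [[0,0,0,0,0,10.4,60],[0,0,0,0,0,10.4,60],[0,0,0,0,0,10.4,60],[0,0,0,0,0,10.4,60],[0,0,0,0,0,10.4,60],[0,0,0,0,0,10.4,60],[0,0,0,0,0,10.4,60],[0,0,0,0,0,10.4,60],[0,0,0,0,0,10.4,60]]
  ]
}}

```text
time: 14.62
tool_pos: [506.0, -103.6, 232.7]
eef_rot: [-2.12, -2.317, 0.0]
wrist_force: [0.1, 0.8, 0.1]
opening: 0.599
```

{"fn": "servo_tool", "kwargs": {
  "series": [
    [[0,0,0,0,0,10.4,60],[0,0,0,0,0,10.4,60],[0,0,0,0,0,10.4,60],[0,0,0,0,0,10.4,60],[0,0,0,0,0,10.4,60],[0,0,0,0,0,10.4,60],[0,0,0,0,0,10.4,60],[0,0,0,0,0,10.4,60],[0,0,0,0,0,10.4,60],[0,0,0,0,0,0,60],[0,0,0,0,0,0,60]]
  ]
}}

```text
time: 16.0
tool_pos: [506.3, -104.2, 233.0]
eef_rot: [-3.141, -0.056, 0.001]
wrist_force: [-0.0, -0.6, 0.2]
opening: 0.601
```

```bash
python3 s.py
python3 - <<'E'
from h import *
st,im,d=snap('wrist','w3'); K,T=camT('wrist',st)
print(proj(K,T,[[507.6,-104.7,134],[540.6,-103.3,134],[474.6,-106.1,134]]))
E
```

```text
t 16.0 p [ 506.3 -104.2  233. ] yawx 2.03 tz [-0.001  0.    -1.   ] F [-0.05 -0.55  0.2 ] M [ 0.023 -0.019  0.022] q [-0.34  0.24  1.68  0.    1.22  1.2 ] tau6 0.029 op 0.601
[[280.48503726 203.2257125 ]
 [280.23936867 154.68535332]
 [280.71195105 248.06040943]]
```

View pics/w3.png

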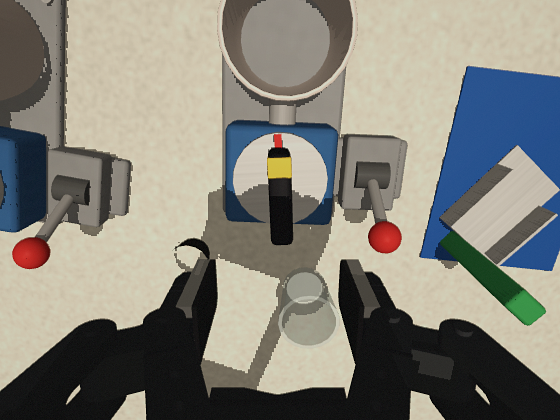

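{"fn": "servo_tool", "kwargs": {
  "series": [
    [[0.1,0,1.3,0,0,0,60],[0,0,1.3,0,0,0,60],[0,0,1.3,0,0,0,60],[0,0,1.3,0,0,0,60],[0,0,1.3,0,0,0,60],[0,0,1.3,0,0,0,60],[0,0,1.3,0,0,0,60],[0,0,1.3,0,0,0,60],[0,0,1.3,0,0,0,60],[0,0,1.3,0,0,0,60],[0,0,0,0,0,0,60],[0,0,0,0,0,0,60]]
  ]
}}

```text
time: 17.55
tool_pos: [507.8, -104.8, 103.4]
eef_rot: [3.141, 0.049, 0.0]
wrist_force: [0.1, 0.7, 0.4]
opening: 0.605
```

{"fn": "servo_tool", "kwargs": {
  "series": [
    [[0,0,0,0,0,0,20],[0,0,0,0,0,0,20],[0,0,0,0,0,0,20],[0,0,0,0,0,0,10],[0,0,0,0,0,0,10],[0,0,0,0,0,0,10]]
  ],
  "newtons": 30
}}

```text
time: 18.3
tool_pos: [507.9, -105.8, 103.8]
eef_rot: [3.139, 0.05, 0.001]
wrist_force: [-2.4, -4.6, 3.7]
opening: 0.181
```

```bash
python3 s.py
```

```text
t 18.3 p [ 507.9 -105.8  103.8] yawx 1.82 tz [ 0.001 -0.002 -1.   ] F [-2.41 -4.6   3.69] M [-0.701  0.282  0.036] q [-0.34  0.4   1.82 -0.    0.92  1.2 ] tau6 0.011 op 0.181
```

{"fn": "servo_tool", "kwargs": {
  "series": [
    [[0,0,0,0,0,2,10],[0,0,0,0,0,2,10],[0,0,0,0,0,0,10]]
  ]
}}

```text
time: 18.68
tool_pos: [507.9, -105.8, 103.8]
eef_rot: [3.139, -0.059, 0.001]
wrist_force: [-1.3, -5.7, 3.7]
opening: 0.182
```

```bash
python3 s.py
```

```text
t 18.68 p [ 507.9 -105.8  103.8] yawx -2.17 tz [ 0.001 -0.002 -1.   ] F [-1.33 -5.71  3.75] M [-0.802  0.245  0.408] q [-0.34  0.4   1.82 -0.    0.92  1.27] tau6 0.53 op 0.182
```

{"fn": "servo_tool", "kwargs": {
  "series": [
    [[0,0,0,0,0,2,10],[0,0,0,0,0,2,10],[0,0,0,0,0,0,10]]
  ]
}}

```text
time: 19.05
tool_pos: [507.9, -105.8, 103.8]
eef_rot: [3.135, -0.169, 0.001]
wrist_force: [-2.1, -5.5, 4.6]
opening: 0.181
```

```bash
python3 s.py
```

```text
t 19.05 p [ 507.9 -105.8  103.8] yawx -6.17 tz [ 0.001 -0.002 -1.   ] F [-2.11 -5.48  4.63] M [-0.81   0.299  0.374] q [-0.34  0.4   1.82 -0.    0.92  1.34] tau6 0.529 op 0.181
```

Clockwise stop felt at once (disc dragged ≤8°). Now anticlockwise.

{"fn": "servo_tool", "kwargs": {
  "series": [
    [[0,0,0,0,0,-2,10],[0,0,0,0,0,-2,10],[0,0,0,0,0,0,10]]
  ]
}}

```text
time: 19.42
tool_pos: [507.9, -105.8, 103.8]
eef_rot: [3.139, -0.06, 0.001]
wrist_force: [-2.2, -5.0, 3.8]
opening: 0.178
```

```bash
python3 s.py
```

```text
t 19.43 p [ 507.9 -105.8  103.8] yawx -2.18 tz [ 0.001 -0.002 -1.   ] F [-2.24 -5.04  3.78] M [-0.85   0.25   0.001] q [-0.34  0.4   1.82 -0.    0.92  1.27] tau6 -0.137 op 0.178
```

{"fn": "servo_tool", "kwargs": {
  "series": [
    [[0,0,0,0,0,-2,10],[0,0,0,0,0,-2,10],[0,0,0,0,0,0,10]]
  ]
}}

```text
time: 19.8
tool_pos: [507.8, -105.8, 103.8]
eef_rot: [3.14, 0.05, 0.001]
wrist_force: [-1.5, -6.4, 4.2]
opening: 0.182
```

```bash
python3 s.py
```

```text
t 19.8 p [ 507.8 -105.8  103.8] yawx 1.82 tz [ 0.001 -0.002 -1.   ] F [-1.51 -6.38  4.2 ] M [-0.839  0.288  0.052] q [-0.34  0.4   1.82 -0.    0.92  1.2 ] tau6 -0.137 op 0.182
```

{"fn": "servo_tool", "kwargs": {
  "series": [
    [[0,0,0,0,0,-2,10],[0,0,0,0,0,-2,10],[0,0,0,0,0,0,10]]
  ]
}}

```text
time: 20.18
tool_pos: [507.9, -105.8, 103.8]
eef_rot: [3.136, 0.159, 0.001]
wrist_force: [-3.0, -5.2, 4.3]
opening: 0.185
```

```bash
python3 s.py
```

```text
t 20.18 p [ 507.9 -105.8  103.8] yawx 5.82 tz [ 0.001 -0.002 -1.   ] F [-3.03 -5.22  4.27] M [-0.764  0.371 -0.004] q [-0.34  0.4   1.82 -0.    0.92  1.13] tau6 -0.136 op 0.185
```

{"fn": "servo_tool", "kwargs": {
  "series": [
    [[0,0,0,0,0,-2,10],[0,0,0,0,0,-2,10],[0,0,0,0,0,0,10]]
  ]
}}

```text
time: 20.55
tool_pos: [507.8, -105.8, 103.8]
eef_rot: [3.129, 0.267, 0.001]
wrist_force: [-2.1, -5.6, 4.6]
opening: 0.182
```

```bash
python3 s.py
```

```text
t 20.55 p [ 507.8 -105.8  103.8] yawx 9.76 tz [ 0.001 -0.001 -1.   ] F [-2.09 -5.6   4.61] M [-0.914  0.4   -0.431] q [-0.34  0.4   1.82 -0.    0.92  1.06] tau6 -0.529 op 0.182
```

{"fn": "servo_tool", "kwargs": {
  "series": [
    [[0,0,0,0,0,-2,10],[0,0,0,0,0,0,10]]
  ]
}}

```text
time: 20.8
tool_pos: [507.8, -105.8, 103.8]
eef_rot: [3.124, 0.322, 0.001]
wrist_force: [-1.3, -5.1, 4.6]
opening: 0.182
```

```bash
python3 s.py
```

```text
t 20.8 p [ 507.8 -105.8  103.8] yawx 11.76 tz [ 0.001 -0.001 -1.   ] F [-1.32 -5.12  4.63] M [-0.799  0.378 -0.394] q [-0.34  0.4   1.82 -0.    0.92  1.03] tau6 -0.531 op 0.182
```

{"fn": "servo_tool", "kwargs": {
  "series": [
    [[0,0,0,0,0,0,50],[0,0,0,0,0,0,50],[0,0,0,0,0,0,50],[0,0,0,0,0,0,50]]
  ]
}}

```text
time: 21.3
tool_pos: [507.5, -104.6, 103.2]
eef_rot: [-3.125, -0.323, 0.0]
wrist_force: [-0.5, -0.4, 0.8]
opening: 0.499
```

{"fn": "servo_tool", "kwargs": {
  "series": [
    [[0,0,-1.3,0,0,0,50],[0,0,-1.3,0,0,0,50],[0,0,-1.3,0,0,0,50],[0,0,-1.3,0,0,0,50],[0,0,-1.3,0,0,0,50],[0,0,-1.3,0,0,0,50],[0,0,-1.3,0,0,0,50],[0,0,-1.3,0,0,0,50],[0,0,-1.3,0,0,10,0],[0,0,-1.3,0,0,10,0],[0,0,0,0,0,0.5,0]]
  ]
}}

```text
time: 22.68
tool_pos: [508.3, -105.0, 234.5]
eef_rot: [3.132, -0.236, 0.003]
wrist_force: [-0.3, 0.5, -0.5]
opening: 0.0
```

```bash
python3 s.py
cat > go.py <<'E'
# usage: go.py x y z [yaw]: total tool-frame shift from measured pose
import sys; from h import *
st=ctrl.get_state(); M=R.from_rotvec(st['eef_rot']).as_matrix()
g=np.array(list(map(float,sys.argv[1:4]))); print('shift cm (tool)',(M.T@(g-st['tool_pos'])/10).round(2))
E
python3 go.py 411.5 99.9 232; python3 go.py 411.5 99.9 92
```

```text
t 22.68 p [ 508.3 -105.   234.5] yawx -8.64 tz [ 0.002 -0.001 -1.   ] F [-0.3   0.48 -0.55] M [-0.031 -0.018  0.058] q [-0.34  0.24  1.68 -0.    1.22  1.38] tau6 0.848 op 0.0
shift cm (tool) [-12.65 -18.81   0.21]
shift cm (tool) [-12.68 -18.81  14.21]
```

{"fn": "servo_tool", "kwargs": {
  "series": [
    [[-1.58,-2.35,0,0,0,0,0],[-1.58,-2.35,0,0,0,0,0],[-1.58,-2.35,0,0,0,0,0],[-1.58,-2.35,0,0,0,0,0],[-1.58,-2.35,0,0,0,0,0],[-1.58,-2.35,0,0,0,0,0],[-1.58,-2.35,0,0,0,0,0],[-1.58,-2.35,0,0,0,0,0],[0,0,0,0,0,0,0],[0,0,0,0,0,0,0]]
  ]
}}

```text
time: 23.92
tool_pos: [411.3, 99.8, 233.1]
eef_rot: [3.132, -0.235, -0.0]
wrist_force: [0.6, 0.0, 0.4]
opening: -0.002
```

```bash
python3 s.py; python3 go.py 411.5 99.9 92
python3 - <<'E'
from h import *
st,im,d=snap('wrist','w4'); K,T=camT('wrist',st)
hsv=cv2.cvtColor(im,cv2.COLOR_RGB2HSV);H,S,V=[hsv[...,i].astype(int) for i in range(3)]
m=((H<6)|(H>174))&(S>160)&(V>60)
n,l,s,c=cv2.connectedComponentsWithStats(m.astype(np.uint8))
for i in range(1,n):
  if s[i,4]>60: print(c[i],s[i,4],plane(K,T,c[i],100))
E
```

```text
t 23.93 p [411.3  99.8 233.1] yawx -8.57 tz [-0. -0. -1.] F [0.63 0.02 0.37] M [-0.005 -0.024  0.022] q [ 0.08  0.1   1.86 -0.    1.18  1.8 ] tau6 -0.018 op -0.002
shift cm (tool) [ 0.02 -0.02 14.11]
[163.47982063  51.47982063] 223 [[521.07613063 163.30783183 100.        ]]
[278.39614561 142.9882227 ] 934 [[447.66870635  94.92908285 100.        ]]
```

View pics/w4.png

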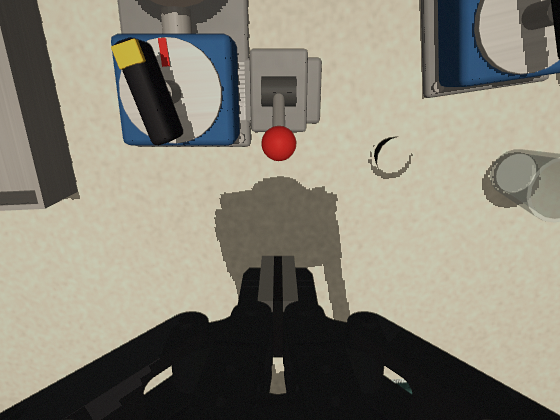

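{"fn": "servo_tool", "kwargs": {
  "series": [
    [[0,0,1.75,0,0,0,0],[0,0,1.75,0,0,0,0],[0,0,1.75,0,0,0,0],[0,0,1.75,0,0,0,0],[0,0,1.75,0,0,0,0],[0,0,1.75,0,0,0,0],[0,0,1.75,0,0,0,0],[0,0,1.75,0,0,0,0],[0,0,0,0,0,0,0]]
  ]
}}

```text
time: 25.1
tool_pos: [410.5, 99.4, 92.3]
eef_rot: [3.132, -0.239, -0.004]
wrist_force: [-0.5, -0.1, 0.1]
opening: -0.002
```

{"fn": "servo_tool", "kwargs": {
  "series": [
    [[0.6,0,0,0,0,0,0],[0.6,0,0,0,0,0,0],[0.6,0,0,0,0,0,0],[0.6,0,0,0,0,0,0],[0.6,0,0,0,0,0,0],[0.6,0,0,0,0,0,0],[0.6,0,0,0,0,0,0],[0.6,0,0,0,0,0,0],[0.6,0,0,0,0,0,0],[0.6,0,0,0,0,0,0],[0.6,0,0,0,0,0,0],[0.6,0,0,0,0,0,0]]
  ]
}}

```text
time: 26.6
tool_pos: [482.4, 89.3, 93.2]
eef_rot: [3.133, -0.238, -0.001]
wrist_force: [-0.8, 2.1, -1.2]
opening: -0.004
```

{"fn": "servo_tool", "kwargs": {
  "series": [
    [[0.3,0,0,0,0,0,0],[0.3,0,0,0,0,0,0],[0,0,0,0,0,0,0]]
  ]
}}

```text
time: 26.98
tool_pos: [488.5, 88.3, 93.3]
eef_rot: [-3.133, 0.238, -0.001]
wrist_force: [-0.3, 1.3, 0.0]
opening: -0.0
```

```bash
python3 s.py
```

```text
t 26.98 p [488.5  88.3  93.3] yawx -8.7 tz [ 0. -0. -1.] F [-0.3   1.34  0.  ] M [ 0.011 -0.006  0.044] q [ 0.04  0.39  1.88 -0.    0.87  1.76] tau6 -0.007 op -0.0
```

{"fn": "servo_tool", "kwargs": {
  "series": [
    [[0.3,0,0,0,0,0,0],[0.2,0,0,0,0,0,0],[0,0,0,0,0,0,0]]
  ]
}}

```text
time: 27.35
tool_pos: [493.3, 87.6, 93.3]
eef_rot: [3.133, -0.238, 0.0]
wrist_force: [0.5, -0.5, -1.2]
opening: 0.0
```

```bash
python3 s.py
```

```text
t 27.35 p [493.3  87.6  93.3] yawx -8.7 tz [ 0. -0. -1.] F [ 0.49 -0.49 -1.18] M [-0.027  0.053  0.027] q [ 0.04  0.4   1.87 -0.    0.87  1.76] tau6 -0.005 op 0.0
```

```bash
cat > red.py <<'E'
from h import *
import sys
for n in ('wrist','side'):
    st,im,d=snap(n,n+sys.argv[1]); K,T=camT(n,st)
    hsv=cv2.cvtColor(im,cv2.COLOR_RGB2HSV);H,S,V=[hsv[...,i].astype(int) for i in range(3)]
    m=((H<6)|(H>174))&(S>160)&(V>60)
    k,l,s,c=cv2.connectedComponentsWithStats(m.astype(np.uint8))
    for i in range(1,k):
      if s[i,4]>40: print(n,c[i].round(0),s[i,4],plane(K,T,c[i],100).round(0))
E
python3 red.py 5
```

```text
wrist [ 93. 217.] 537 [[533. 155. 100.]]
wrist [280. 229.] 3457 [[517.  85. 100.]]
side [360. 174.] 98 [[ 471. -191.  100.]]
side [274. 224.] 80 [[520.  84. 100.]]
```

View pics/wrist5.png

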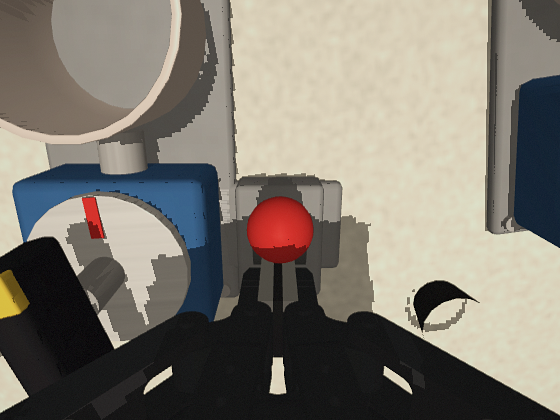

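View pics/side5.png

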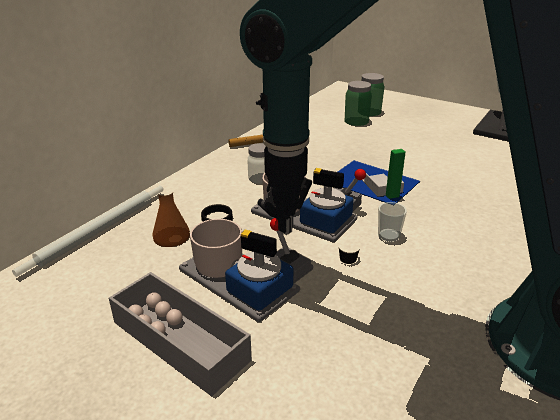

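{"fn": "servo_tool", "kwargs": {
  "series": [
    [[0.2,0,0,0,0,0,0],[0,0,0,0,0,0,0]]
  ]
}}

```text
time: 27.7
tool_pos: [495.1, 87.3, 93.3]
eef_rot: [3.133, -0.238, -0.0]
wrist_force: [0.1, -0.1, -1.1]
opening: 0.0
```

{"fn": "servo_tool", "kwargs": {
  "series": [
    [[0.2,0,0,0,0,0,0],[0,0,0,0,0,0,0]]
  ]
}}

```text
time: 27.95
tool_pos: [495.3, 87.2, 93.0]
eef_rot: [-3.132, 0.238, 0.005]
wrist_force: [-3.5, 1.3, 3.4]
opening: -0.005
```

{"fn": "servo_tool", "kwargs": {
  "series": [
    [[0.2,0,0,0,0,0,0],[0,0,0,0,0,0,0]]
  ]
}}

```text
time: 28.2
tool_pos: [495.5, 87.1, 92.8]
eef_rot: [3.132, -0.238, -0.01]
wrist_force: [-7.8, 3.0, 4.7]
opening: -0.001
```

{"fn": "servo_tool", "kwargs": {
  "series": [
    [[-0.6,0,0,0,0,0,0],[-2,0,0,0,0,0,0],[-2,0,-2,0,0,0,0],[0,0,-4,0,0,0,0],[0,0,-4,0,0,0,0],[0,0,-4,0,0,0,0],[0,0,0,0,0,0,0]]
  ]
}}

```text
time: 29.08
tool_pos: [456.8, 93.8, 236.7]
eef_rot: [-3.132, 0.238, -0.014]
wrist_force: [0.1, -1.1, -0.8]
opening: 0.0
```

```bash
python3 s.py; python3 red.py 6
```

```text
t 29.07 p [456.8  93.8 236.7] yawx -8.7 tz [ 0.009  0.    -1.   ] F [ 0.11 -1.1  -0.79] M [ 0.03  -0.002  0.04 ] q [ 0.05  0.15  1.79 -0.    1.19  1.78] tau6 -0.0 op 0.0
wrist [518.  44.] 228 [[536. -85. 100.]]
wrist [280. 108.] 975 [[518.  84. 100.]]
wrist [172. 116.] 186 [[525. 163. 100.]]
side [360. 174.] 98 [[ 471. -191.  100.]]
side [276. 224.] 138 [[518.  82. 100.]]
```

View pics/wrist6.png

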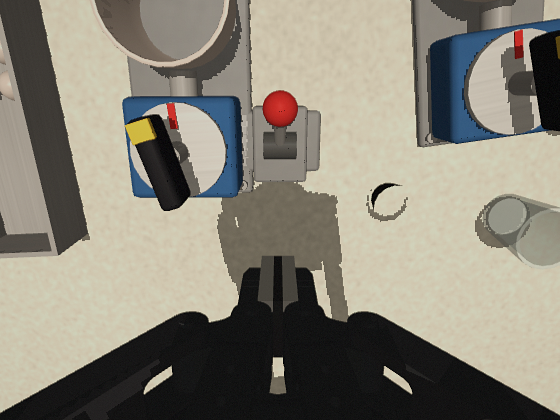

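Run:
```python
from h import *
st,im,d=snap('scene','scene7')
a=cv2.resize(im[150:260,100:380],None,fx=2.8,fy=2.8,interpolation=cv2.INTER_CUBIC);cv2.imwrite('pics/z7.png',a[:,:,::-1])
```

```text
(no output)
```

View pics/z7.png

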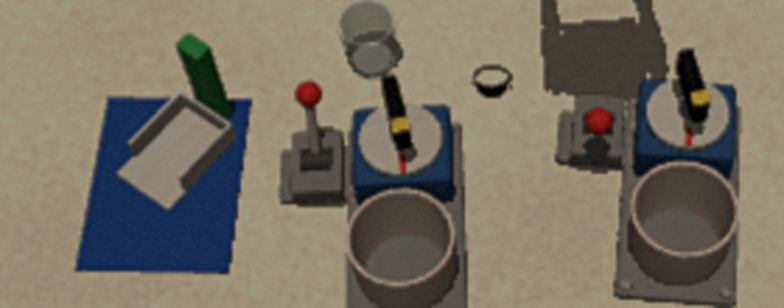

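{"fn": "servo_tool", "kwargs": {
  "series": [
    [[0.54,4,-0.6,0,0,0,30],[0.54,4,-0.6,0,0,0,30],[0.54,4,-0.6,0,0,0,30],[0.54,4,-0.6,0,0,0,30],[0.54,4,-0.6,0,0,0,60],[0.54,4,-0.6,0,0,0,60],[0.54,4,-0.6,0,0,0,60],[0.54,4,-0.6,0,0,0,60],[0.54,4,-0.6,0,0,0,60],[0.54,4,-0.6,0,0,0,60],[0,0,0,0,0,-9.8,60],[0,0,0,0,0,-9.8,60]]
  ]
}}

```text
time: 30.72
tool_pos: [445.7, -310.2, 291.1]
eef_rot: [-3.124, -0.305, 0.004]
wrist_force: [0.1, 0.1, -0.3]
opening: 0.602
```

{"fn": "servo_tool", "kwargs": {
  "series": [
    [[0,0,0,0,0,-9.8,60],[0,0,0,0,0,-9.8,60],[0,0,0,0,0,-9.8,60],[0,0,0,0,0,-9.8,60],[0,0,0,0,0,0,60],[0,0,0,0,0,0,60],[0,0,0,0,0,0,60]]
  ]
}}

```text
time: 31.6
tool_pos: [446.3, -309.8, 292.9]
eef_rot: [-2.847, -1.327, 0.001]
wrist_force: [-0.2, 0.4, 0.3]
opening: 0.6
```

```bash
python3 s.py
python3 - <<'E'
from h import *
st,im,d=snap('wrist','w8')
E
```

```text
t 31.6 p [ 446.3 -309.8  292.9] yawx 49.99 tz [-0.001  0.    -1.   ] F [-0.24  0.37  0.3 ] M [-0.041  0.033  0.016] q [-0.73  0.23  1.55 -0.    1.37 -0.04] tau6 0.029 op 0.6
```

View pics/w8.png

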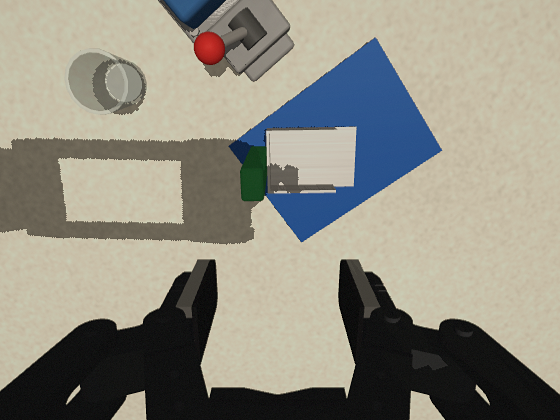

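```bash
cat > scoop.py <<'E'
from h import *
import sys
z=np.load(f'pics/{sys.argv[1]}.npz'); im=z['im'];d=z['d']; st=dict(tool_pos=z['p'],eef_rot=z['r']); K,T=camT('wrist',st); C=cloud(K,T,d)
z0=float(sys.argv[2]) if len(sys.argv)>2 else 3
hsv=cv2.cvtColor(im,cv2.COLOR_RGB2HSV);H,S,V=[hsv[...,i].astype(int) for i in range(3)]
g=(H>45)&(H<85)&(S>120)&(abs(C[...,2]-z0-125)<2.5)
P=C[g][:,:2].astype(np.float32); r=cv2.minAreaRect(P); print('grip top',r,P.mean(0),g.sum(),C[g][:,2].mean())
# pan floor: bright grey, height about z0+2, near grip
near=np.linalg.norm(C[...,:2]-P.mean(0),axis=-1)<140
f=(S<70)&(V>90)&(abs(C[...,2]-z0-2)<4)&near
k,l,s,c=cv2.connectedComponentsWithStats(f.astype(np.uint8)); i=1+s[1:,4].argmax()
Q=C[l==i][:,:2].astype(np.float32); r=cv2.minAreaRect(Q); print('pan floor',r,len(Q)); print(cv2.boxPoints(r).round(1).tolist())
f=(S<90)&(V>90)&(abs(C[...,2]-z0-28)<2.5)&near
Q=C[f][:,:2].astype(np.float32); r=cv2.minAreaRect(Q); print('walls top',r,len(Q))
E
python3 scoop.py w8
```

```text
grip top ((427.1565856933594, -296.35595703125), (28.29778480529785, 18.0040283203125), 49.16277313232422) [ 427.04382 -296.5881 ] 540 126.40490558063757
pan floor ((475.4420166015625, -336.685546875), (71.05563354492188, 99.20227813720703), 50.80086135864258) 4553
[[414.5, -332.8999938964844], [491.3999938964844, -395.6000061035156], [536.2999877929688, -340.5], [459.5, -277.79998779296875]]
walls top ((485.1733703613281, -275.9451904296875), (198.46055603027344, 92.95555877685547), 68.44266510009766) 516
```

{"fn": "servo_tool", "kwargs": {
  "series": [
    [[-0.11,-1.16,0,0,0,-0.5,60],[-0.11,-1.16,0,0,0,0,60],[0,0,2,0,0,0,60],[0,0,2,0,0,0,60],[0,0,2,0,0,0,60],[0,0,2,0,0,0,60],[0,0,2,0,0,0,60],[0,0,2,0,0,0,60],[0,0,2,0,0,0,60],[0,0,0,0,0,0,60],[0,0,0,0,0,0,60]]
  ]
}}

```text
time: 33.02
tool_pos: [427.2, -296.9, 154.1]
eef_rot: [2.84, 1.342, 0.0]
wrist_force: [-0.2, -0.6, 0.8]
opening: 0.6
```

```bash
python3 s.py; python3 go.py 427.1 -296.7 85
python3 - <<'E'
from h import *
st,im,d=snap('wrist','w9')
E
python3 scoop.py w9
```

```text
t 33.02 p [ 427.2 -296.9  154.1] yawx 50.59 tz [ 0.    -0.001 -1.   ] F [-0.2  -0.62  0.81] M [ 0.025  0.028 -0.008] q [-0.74  0.33  1.77 -0.    1.04 -0.05] tau6 0.001 op 0.6
shift cm (tool) [ 0.01 -0.02  6.91]
grip top ((427.31707763671875, -295.8017883300781), (28.970623016357422, 18.24049186706543), 51.48392868041992) [ 427.26556 -295.99408] 1606 126.33876686271495
pan floor ((474.5579833984375, -336.0219421386719), (71.31752014160156, 102.08426666259766), 50.76532745361328) 9128
[[412.5, -331.3999938964844], [491.5, -395.8999938964844], [536.5999755859375, -340.70001220703125], [457.6000061035156, -276.1000061035156]]
walls top ((483.4382629394531, -287.2624206542969), (176.26913452148438, 88.01798248291016), 67.9664077758789) 1006
```

View pics/w9.png

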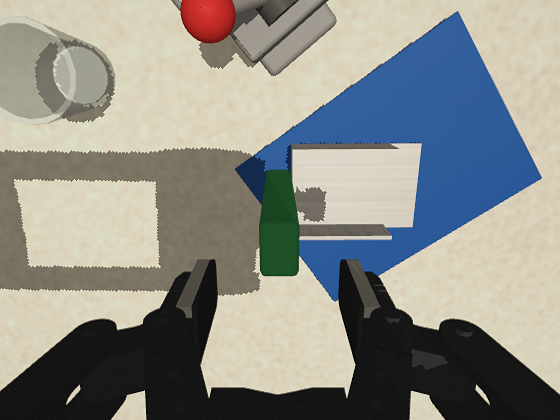

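{"fn": "servo_tool", "kwargs": {
  "series": [
    [[0.05,0,1.2,0,0,0,60],[0,0,1.2,0,0,0,60],[0,0,1.2,0,0,0,60],[0,0,1.2,0,0,0,60],[0,0,1.2,0,0,0,60],[0,0,0.9,0,0,0,60],[0,0,0,0,0,0,60]]
  ]
}}

```text
time: 33.95
tool_pos: [427.0, -296.0, 83.4]
eef_rot: [-2.839, -1.342, 0.001]
wrist_force: [-0.4, 0.5, 0.7]
opening: 0.601
```

{"fn": "servo_tool", "kwargs": {
  "series": [
    [[0,0,0,0,0,0,30],[0,0,0,0,0,0,30],[0,0,0,0,0,0,10],[0,0,0,0,0,0,10],[0,0,0,0,0,0,10],[0,0,0,0,0,0,10]]
  ],
  "newtons": 90
}}

```text
time: 34.7
tool_pos: [428.0, -296.9, 84.9]
eef_rot: [2.839, 1.342, 0.001]
wrist_force: [0.2, -0.6, 6.2]
opening: 0.225
```

```bash
python3 s.py
```

```text
t 34.7 p [ 428.  -296.9   84.9] yawx 50.6 tz [ 0.001 -0.001 -1.   ] F [ 0.17 -0.61  6.21] M [-0.11  -0.023  0.   ] q [-0.74  0.43  1.84 -0.    0.87 -0.05] tau6 0.001 op 0.225
```

{"fn": "servo_tool", "kwargs": {
  "series": [
    [[0,0,-0.5,0,0,0,10],[0,0,-1.5,0,0,0,10],[0,0,-2,0,0,0,10],[0,0,-2,0,0,0,10],[0,0,-2,0,0,0,10],[0,0,-2,0,0,0,10],[0,0,-2,0,0,0,10],[0,0,-2,0,0,0,10],[0,0,-2,0,0,0,10],[0,0,-1,0,0,0,10],[0,0,0,0,0,0,10]]
  ]
}}

```text
time: 36.08
tool_pos: [427.6, -296.5, 255.0]
eef_rot: [2.839, 1.342, 0.001]
wrist_force: [0.2, -0.8, -1.7]
opening: 0.217
```

```bash
python3 s.py; python3 go.py 438 353 255
python3 - <<'E'
from h import *
st,im,d=snap('scene','scene10'); K,T=camT('scene'); C=cloud(K,T,d)
u=np.array([np.cos(np.radians(-6.1)),np.sin(np.radians(-6.1))]); v=np.array([-u[1],u[0]])
L=np.stack([(C[...,:2]-[540.8,342.7])@u,(C[...,:2]-[540.8,342.7])@v],-1)
m=(abs(L[...,0])<118)&(abs(L[...,1])<40)&(C[...,2]>14)&(C[...,2]<45)
# balls: bright
g=im.max(-1); mm=m&(g>110)
n,l,s,c=cv2.connectedComponentsWithStats(mm.astype(np.uint8))
for i in range(1,n):
    if s[i,4]>20: print(c[i],s[i,4],L[l==i].mean(0).round(1),L[l==i].min(0).round(0),L[l==i].max(0).round(0),C[l==i][:,2].max().round(0))
m=(abs(C[...,2]-58)<3)&(C[...,1]>230)&(C[...,1]<420)&(C[...,0]>400)&(C[...,0]<760); print(cv2.minAreaRect(C[m][:,:2].astype(np.float32)))
m=(abs(L[...,0])<100)&(abs(L[...,1])<30)&(abs(C[...,2]-6)<6); print('floor z',np.median(C[m][:,2]))
a=cv2.resize(im[155:265,380:440],None,fx=6,fy=5,interpolation=cv2.INTER_CUBIC);cv2.imwrite('pics/z10.png',a[:,:,::-1])
E
```

```text
t 36.08 p [ 427.6 -296.5  255. ] yawx 50.6 tz [ 0.001 -0.001 -1.   ] F [ 0.2  -0.82 -1.73] M [ 0.064  0.042 -0.022] q [-0.74  0.22  1.65 -0.    1.27 -0.05] tau6 -0.0 op 0.217
shift cm (tool) [ 5.085e+01 -4.042e+01 -5.000e-02]
[401.55357143 219.55357143] 56 [ 35.8 -18.3] [ 25. -29.] [46. -5.] 36.0
[415.63333333 220.06666667] 60 [35.8 19.4] [21.  9.] [46. 33.] 37.0
[402.  229.5] 62 [ 66.6 -19.1] [ 54. -30.] [77. -7.] 37.0
[418.03448276 230.36206897] 58 [67.1 23.5] [52. 13.] [78. 35.] 37.0
[401.29268293 238.85365854] 41 [ 95.1 -22.8] [ 85. -31.] [102. -12.] 37.0
[416.67391304 239.73913043] 46 [95.9 17.5] [87.  8.] [105.  30.] 38.0
((541.50341796875, 342.56103515625), (91.06999206542969, 248.37136840820312), 84.0772476196289)
floor z 5.445673106746995
```

View pics/z10.png

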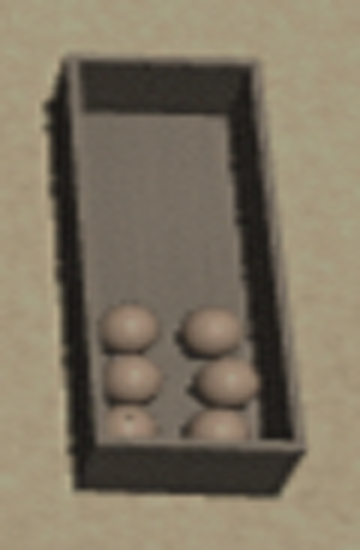

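{"fn": "servo_tool", "kwargs": {
  "series": [
    [[3.18,-2.53,0,0,0,0,10],[3.18,-2.53,0,0,0,0,10],[3.18,-2.53,0,0,0,0,10],[3.18,-2.53,0,0,0,0,10],[3.18,-2.53,0,0,0,0,10],[3.18,-2.53,0,0,0,0,10],[3.18,-2.53,0,0,0,0,10],[3.18,-2.53,0,0,0,0,10]]
  ]
}}

```text
time: 37.12
tool_pos: [431.7, 30.0, 253.4]
eef_rot: [-2.839, -1.342, 0.002]
wrist_force: [0.8, -0.4, -1.9]
opening: 0.223
```

{"fn": "servo_tool", "kwargs": {
  "series": [
    [[3.18,-2.53,0,0,0,0,10],[3.18,-2.53,0,0,0,0,10],[3.18,-2.53,0,0,0,0,10],[3.18,-2.53,0,0,0,0,10],[3.18,-2.53,0,0,0,0,10],[3.18,-2.53,0,0,0,0,10],[3.18,-2.53,0,0,0,0,10],[3.18,-2.53,0,0,0,0,10],[0,0,0,0,0,0,10]]
  ]
}}

```text
time: 38.25
tool_pos: [437.0, 355.9, 253.0]
eef_rot: [-2.838, -1.346, 0.002]
wrist_force: [0.0, -0.9, -1.2]
opening: 0.228
```

{"fn": "servo_tool", "kwargs": {
  "series": [
    [[0,0,0,0,0,-8.3,10],[0,0,0,0,0,-8.3,10],[0,0,0,0,0,-8.4,10],[0,0,0,0,0,-8.3,10],[0,0,0,0,0,0,10],[0,0,0,0,0,0,10],[0,0,0,0,0,0,10]]
  ]
}}

```text
time: 39.12
tool_pos: [437.5, 353.4, 254.1]
eef_rot: [-2.338, -2.098, 0.001]
wrist_force: [-0.7, 0.7, -0.8]
opening: 0.223
```

```bash
python3 s.py; python3 go.py 438 353.7 255
python3 - <<'E'
from h import *
st,im,d=snap('wrist','w11')
E
python3 scoop.py w11 173
```

```text
t 39.12 p [437.5 353.4 254.1] yawx 83.8 tz [-0. -0. -1.] F [-0.74  0.73 -0.76] M [-0.014  0.065 -0.076] q [ 0.56  0.28  1.56 -0.    1.3   0.66] tau6 0.022 op 0.223
shift cm (tool) [ 0.03  0.04 -0.09]
grip top ((437.2572326660156, 354.666259765625), (27.63023567199707, 17.948755264282227), 83.50664520263672) [437.31113 354.48303] 1856 295.9258117566503
pan floor ((500.44244384765625, 346.7841796875), (70.45423126220703, 97.75582885742188), 83.76245880126953) 13809
[[448.0, 317.1000061035156], [545.2000122070312, 306.5], [552.9000244140625, 376.5], [455.70001220703125, 387.1000061035156]]
walls top ((485.33575439453125, 348.62225341796875), (69.63408660888672, 76.98493194580078), 83.79039764404297) 754
```

View pics/w11.png

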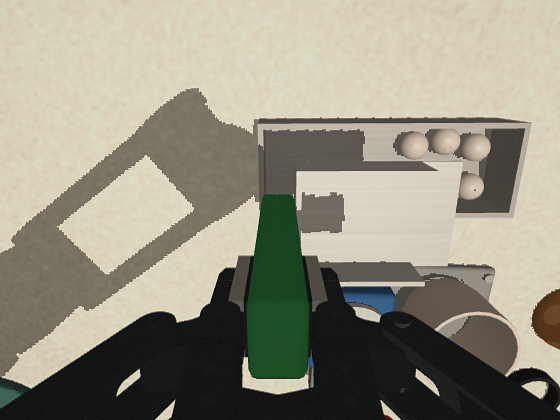

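Run:
```python
from h import *
z=np.load('pics/w11.npz'); im=z['im'];d=z['d']; st=dict(tool_pos=z['p'],eef_rot=z['r']); K,T=camT('wrist',st); C=cloud(K,T,d)
u=np.array([np.cos(np.radians(-6.1)),np.sin(np.radians(-6.1))]); v=np.array([-u[1],u[0]]); c0=np.array([540.8,342.7])
L=np.stack([(C[...,:2]-c0)@u,(C[...,:2]-c0)@v],-1)
m=(abs(C[...,2]-58)<2.5)&(abs(L[...,0])<150)&(abs(L[...,1])<60)
P=L[m]; 
for a,b in((-100,-50),(-50,0),(0,50),(50,110)):
    q=P[(P[:,0]>a)&(P[:,0]<b)&(P[:,1]>0)]; print('left wall v',a,np.percentile(q[:,1],[3,97]).round(1) if len(q) else None)
q=P[(abs(P[:,1])<35)&(P[:,0]>0)]; print('end +',np.percentile(q[:,0],[3,97])); q=P[(abs(P[:,1])<35)&(P[:,0]<0)]; print('end -',np.percentile(q[:,0],[3,97]) if len(q) else 0)
q=P[P[:,1]<-30]; print('right',len(q), np.percentile(q[:,1],[3,97]) if len(q) else 0, q[:,0].min() if len(q) else 0)
```

```text
left wall v -100 [41.9 46.4]
left wall v -50 [41.8 46.4]
left wall v 0 [41.8 46.3]
left wall v 50 [41.7 46.2]
end + [116.94723751 122.4381383 ]
end - [-122.14869649 -117.51648986]
right 343 [-43.11812677 -31.7468284 ] -122.24254941855784
```

{"fn": "servo_tool", "kwargs": {
  "series": [
    [[0.1,0.2,0,0,0,0,10],[0,0,1.8,0,0,0,10],[0,0,1.8,0,0,0,10],[0,0,1.8,0,0,0,10],[0,0,1.8,0,0,0,10],[0,0,1.8,0,0,0,10],[0,0,0,0,0,0,10]]
  ]
}}

```text
time: 40.05
tool_pos: [438.8, 354.0, 163.0]
eef_rot: [-2.336, -2.099, 0.005]
wrist_force: [0.2, 0.0, -1.8]
opening: 0.228
```

```bash
python3 s.py
python3 - <<'E'
from h import *
st,im,d=snap('scene','scene12')
a=cv2.resize(im[120:265,350:470],None,fx=5,fy=4,interpolation=cv2.INTER_CUBIC);cv2.imwrite('pics/z12.png',a[:,:,::-1])
E
```

```text
t 40.05 p [438.8 354.  163. ] yawx 83.89 tz [-0.003 -0.002 -1.   ] F [ 0.19  0.01 -1.83] M [-0.015  0.045  0.033] q [0.56 0.38 1.67 0.   1.1  0.66] tau6 0.001 op 0.228
```

View pics/z12.png

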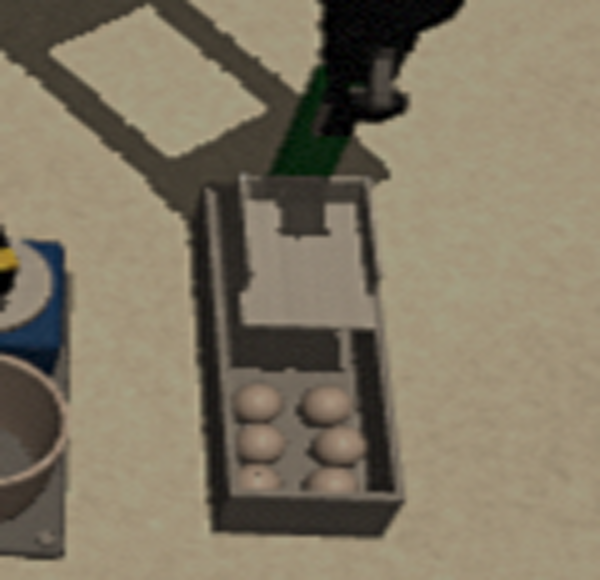

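{"fn": "servo_tool", "kwargs": {
  "series": [
    [[0,0,1,0,0,0,10],[0,0,1,0,0,0,10],[0,0,1,0,0,0,10],[0,0,0,0,0,0,10]]
  ]
}}

```text
time: 40.6
tool_pos: [439.0, 354.0, 133.2]
eef_rot: [-2.336, -2.1, 0.003]
wrist_force: [0.8, -0.3, -2.0]
opening: 0.224
```

{"fn": "servo_tool", "kwargs": {
  "series": [
    [[0,0,0.9,0,0,0,10],[0,0,0.9,0,0,0,10],[0,0,0.9,0,0,0,10],[0,0,0.7,0,0,0,10],[0,0,0,0,0,0,10],[0,0,0,0,0,0,10]]
  ]
}}

```text
time: 41.35
tool_pos: [439.8, 354.6, 100.4]
eef_rot: [-2.336, -2.1, -0.0]
wrist_force: [-0.4, -0.3, -2.1]
opening: 0.225
```

```bash
python3 s.py
python3 - <<'E'
from h import *
st,im,d=snap('scene','scene13')
a=cv2.resize(im[120:265,350:470],None,fx=5,fy=4,interpolation=cv2.INTER_CUBIC);cv2.imwrite('pics/z13.png',a[:,:,::-1])
E
```

```text
t 41.35 p [439.8 354.6 100.4] yawx 83.9 tz [ 0.  0. -1.] F [-0.37 -0.26 -2.13] M [ 0.018  0.023 -0.05 ] q [0.56 0.46 1.73 0.   0.96 0.66] tau6 0.0 op 0.225
```

View pics/z13.png

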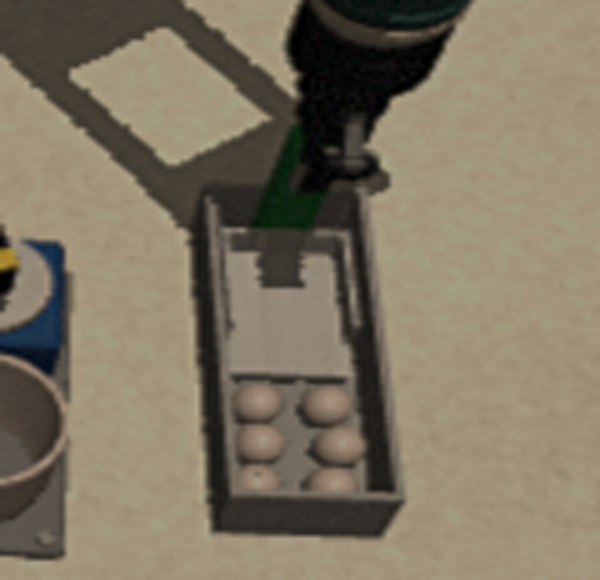

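{"fn": "servo_tool", "kwargs": {
  "series": [
    [[0,0,0.3,0,0,0,10],[0,0,0.3,0,0,0,10],[0,0,0.3,0,0,0,10],[0,0,0.1,0,0,0,10],[0,0,0,0,0,0,10],[0,0,0,0,0,0,10]]
  ]
}}

```text
time: 42.15
tool_pos: [439.8, 354.5, 90.3]
eef_rot: [-2.336, -2.1, -0.0]
wrist_force: [0.2, -0.3, -1.4]
opening: 0.226
```

{"fn": "servo_tool", "kwargs": {
  "series": [
    [[0,0,0.1,0,0,0,10],[0,0,0,0,0,0,10],[0,0,0,0,0,0,10]]
  ]
}}

```text
time: 42.52
tool_pos: [439.7, 354.5, 89.3]
eef_rot: [-2.336, -2.1, 0.0]
wrist_force: [0.7, 1.0, -1.8]
opening: 0.224
```

{"fn": "servo_tool", "kwargs": {
  "series": [
    [[0,0,0.1,0,0,0,10],[0,0,0,0,0,0,10],[0,0,0,0,0,0,10]]
  ]
}}

```text
time: 42.9
tool_pos: [439.7, 354.5, 88.3]
eef_rot: [-2.336, -2.1, 0.0]
wrist_force: [0.3, -0.1, -1.7]
opening: 0.22
```

{"fn": "servo_tool", "kwargs": {
  "series": [
    [[0,0,0.1,0,0,0,10],[0,0,0,0,0,0,10],[0,0,0,0,0,0,10]]
  ]
}}

```text
time: 43.28
tool_pos: [439.9, 354.6, 87.9]
eef_rot: [2.336, 2.1, 0.001]
wrist_force: [-1.5, -1.3, 5.4]
opening: 0.222
```

```bash
python3 s.py
```

```text
t 43.27 p [439.9 354.6  87.9] yawx 83.9 tz [ 0.  0. -1.] F [-1.49 -1.3   5.36] M [-0.187  0.406 -0.053] q [0.56 0.48 1.74 0.   0.93 0.66] tau6 0.005 op 0.222
```

{"fn": "servo_tool", "kwargs": {
  "series": [
    [[0,0,-0.05,0.5,0,0,10],[0,0.3,0,0,0,0,10],[0,0.4,0,0,0,0,10],[0,0.4,0,0,0,0,10],[0,0.4,0,0,0,0,10],[0,0.4,0,0,0,0,10],[0,0.4,0,0,0,0,10],[0,0.4,0,0,0,0,10]]
  ]
}}

```text
time: 44.28
tool_pos: [465.7, 352.2, 88.5]
eef_rot: [-2.331, -2.095, 0.01]
wrist_force: [-6.8, 0.6, 11.0]
opening: 0.223
```

```bash
python3 s.py
```

```text
t 44.27 p [465.7 352.2  88.5] yawx 83.89 tz [-0.01   0.002 -1.   ] F [-6.78  0.64 11.03] M [ 0.003  0.438 -0.011] q [0.52 0.5  1.69 0.01 0.96 0.63] tau6 0.029 op 0.223
```

{"fn": "servo_tool", "kwargs": {
  "series": [
    [[0,0.4,0,0,0,0,10],[0,0.4,0,0,0,0,10],[0,0.4,0,0,0,0,10],[0,0.4,0,0,0,0,10],[0,0.4,0,0,0,0,10]]
  ]
}}

```text
time: 44.9
tool_pos: [485.4, 350.1, 88.5]
eef_rot: [-2.33, -2.095, 0.01]
wrist_force: [-8.0, 1.5, 13.2]
opening: 0.225
```

```bash
python3 s.py
python3 - <<'E'
from h import *
st,im,d=snap('wrist','w14')
st,im,d=snap('scene','scene14')
a=cv2.resize(im[120:265,350:470],None,fx=5,fy=4,interpolation=cv2.INTER_CUBIC);cv2.imwrite('pics/z14.png',a[:,:,::-1])
E
```

```text
t 44.9 p [485.4 350.1  88.5] yawx 83.9 tz [-0.01   0.002 -1.   ] F [-8.    1.49 13.19] M [-0.031  0.517 -0.033] q [0.51 0.52 1.65 0.01 0.98 0.61] tau6 0.026 op 0.225
```

View pics/w14.png

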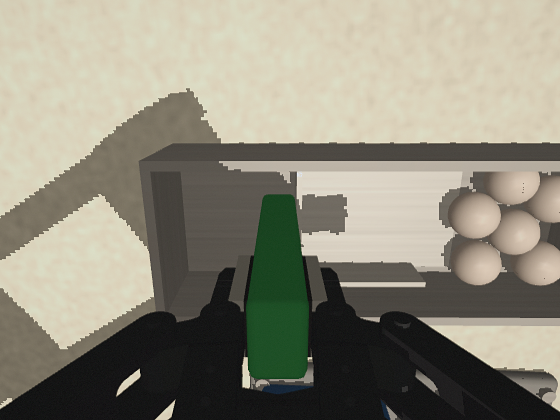

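View pics/z14.png

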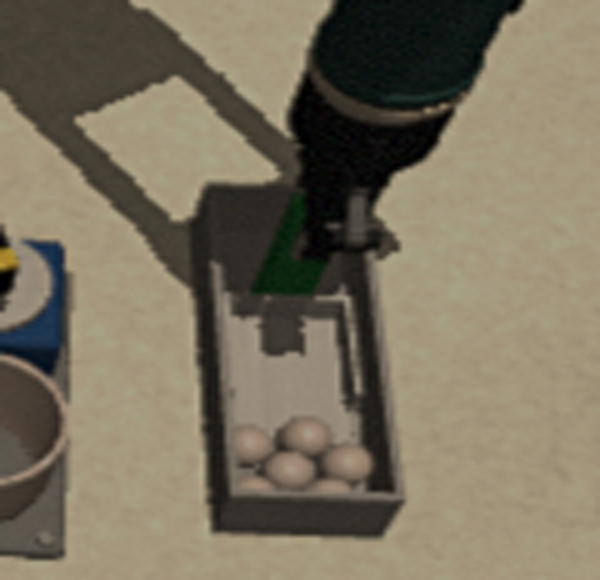

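{"fn": "servo_tool", "kwargs": {
  "series": [
    [[0,0.4,0,0,0,0,10],[0,0.4,0,0,0,0,10],[0,0.4,0,0,0,0,10],[0,0.4,0,0,0,0,10],[0,0.4,0,0,0,0,10],[0,0.4,0,0,0,0,10]]
  ]
}}

```text
time: 45.75
tool_pos: [509.2, 347.6, 88.4]
eef_rot: [-2.33, -2.095, 0.01]
wrist_force: [-8.8, 1.0, 13.7]
opening: 0.224
```

{"fn": "servo_tool", "kwargs": {
  "series": [
    [[0,0.4,0,0,0,0,10],[0,0.4,0,0,0,0,10],[0,0.4,0,0,0,0,10],[0,0.4,0,0,0,0,10]]
  ]
}}

```text
time: 46.25
tool_pos: [523.6, 346.1, 88.7]
eef_rot: [-2.329, -2.093, 0.013]
wrist_force: [-17.7, 2.4, 23.3]
opening: 0.226
```

```bash
cat > look.py <<'E'
from h import *
import sys; n=sys.argv[1]
snap('wrist','w'+n)
st,im,d=snap('scene','scene'+n)
a=cv2.resize(im[120:265,350:470],None,fx=5,fy=4,interpolation=cv2.INTER_CUBIC);cv2.imwrite(f'pics/z{n}.png',a[:,:,::-1])
E
python3 s.py; python3 look.py 15
```

```text
t 46.25 p [523.6 346.1  88.7] yawx 83.9 tz [-0.013  0.002 -1.   ] F [-17.66   2.37  23.32] M [0.219 1.854 0.027] q [0.47 0.55 1.58 0.01 1.02 0.57] tau6 0.046 op 0.226
```

View pics/w15.png

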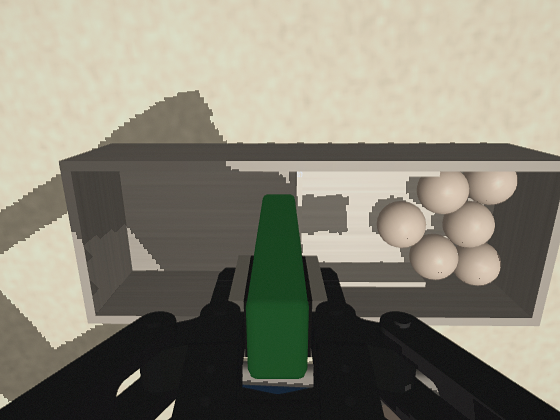

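View pics/z15.png

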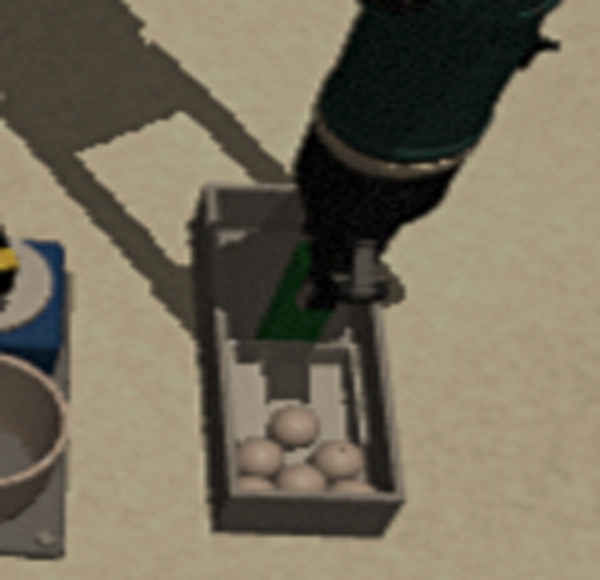

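{"fn": "servo_tool", "kwargs": {
  "series": [
    [[0,-0.4,0,0,0,0,10],[0,-0.4,-0.05,-2,0,0,10],[0,-0.3,-0.05,-2,0,0,10],[0,-0.3,0,-2,0,0,10],[0,0,0,0,0,0,10],[0,0,0,0,0,0,10]]
  ]
}}

```text
time: 47.1
tool_pos: [512.8, 347.2, 88.3]
eef_rot: [2.283, 2.052, 0.099]
wrist_force: [-0.6, 0.6, 6.9]
opening: 0.227
```

```bash
python3 s.py; python3 look.py 16
```

```text
t 47.1 p [512.8 347.2  88.3] yawx 83.89 tz [ 0.095 -0.009 -0.995] F [-0.65  0.65  6.87] M [0.109 0.305 0.059] q [ 0.52  0.51  1.67 -0.07  0.88  0.67] tau6 0.033 op 0.227
```

View pics/w16.png

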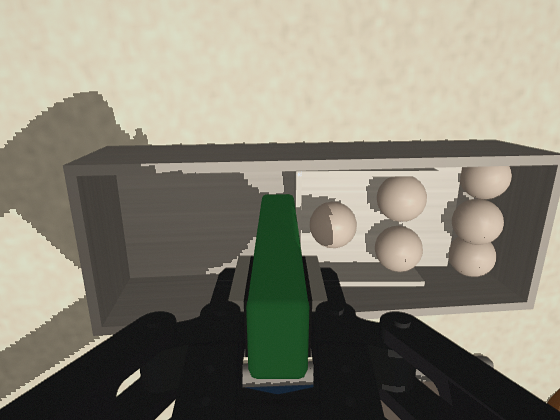

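{"fn": "servo_tool", "kwargs": {
  "series": [
    [[0,0,0,2,0,0,10],[0,0,0,2,0,0,10],[0,0.1,0,1.5,0,0,10],[0,0.2,0,0,0,0,10],[0,0.3,0,0,0,0,10],[0,0,0,0,0,0,10]]
  ]
}}

```text
time: 47.95
tool_pos: [516.7, 346.2, 87.9]
eef_rot: [-2.335, -2.098, 0.004]
wrist_force: [-4.0, 1.0, 7.6]
opening: 0.222
```

```bash
python3 s.py
```

```text
t 47.95 p [516.7 346.2  87.9] yawx 83.88 tz [-0.003 -0.    -1.   ] F [-3.99  0.95  7.61] M [0.196 0.353 0.009] q [0.48 0.54 1.6  0.   1.   0.58] tau6 0.004 op 0.222
```

{"fn": "servo_tool", "kwargs": {
  "series": [
    [[0,0.4,0,0.3,0,0,10],[0,0.4,0,0,0,0,10],[0,0.4,0,0,0,0,10],[0,0.4,0,0,0,0,10]]
  ]
}}

```text
time: 48.45
tool_pos: [530.9, 344.6, 88.5]
eef_rot: [-2.331, -2.095, 0.012]
wrist_force: [-10.4, 0.9, 13.8]
opening: 0.217
```

{"fn": "servo_tool", "kwargs": {
  "series": [
    [[0,0.3,0,0,0,0,10],[0,0.3,0,0,0,0,10],[0,0.2,0,0,0,0,10]]
  ]
}}

```text
time: 48.82
tool_pos: [539.5, 343.7, 88.4]
eef_rot: [-2.331, -2.095, 0.011]
wrist_force: [-8.9, 0.5, 14.1]
opening: 0.226
```

```bash
python3 s.py; python3 look.py 17
```

```text
t 48.83 p [539.5 343.7  88.4] yawx 83.89 tz [-0.01  0.   -1.  ] F [-8.87  0.5  14.05] M [ 0.09   0.698 -0.083] q [0.46 0.57 1.55 0.01 1.03 0.56] tau6 -0.0 op 0.226
```

View pics/w17.png

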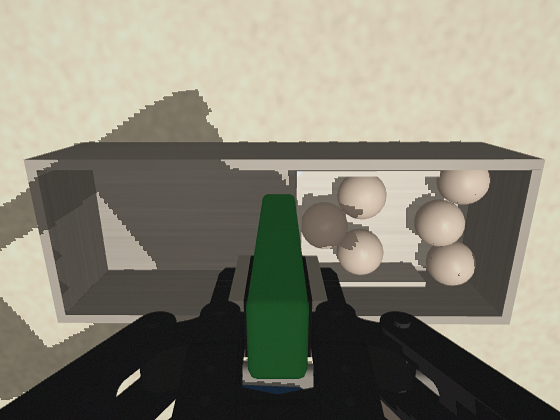

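View pics/z17.png

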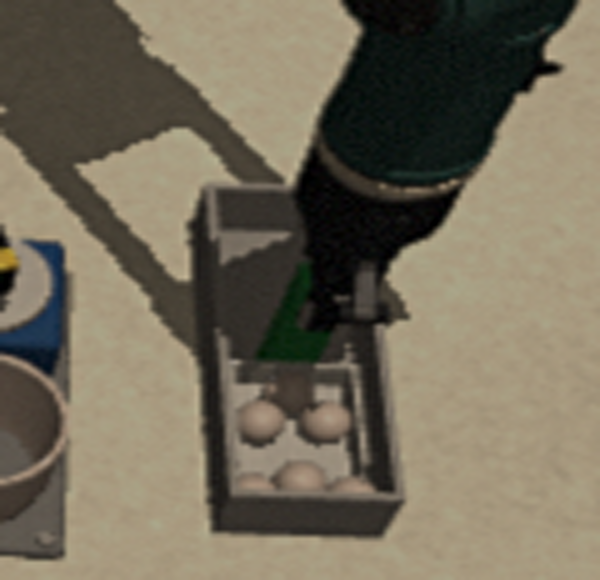

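{"fn": "servo_tool", "kwargs": {
  "series": [
    [[0,0.3,0,0,0,0,10],[0,0.2,0,0,0,0,10],[0,0,0,0,0,0,10]]
  ]
}}

```text
time: 49.3
tool_pos: [544.7, 343.2, 88.3]
eef_rot: [-2.332, -2.096, 0.01]
wrist_force: [-7.9, 0.8, 12.5]
opening: 0.226
```

{"fn": "servo_tool", "kwargs": {
  "series": [
    [[0,-0.2,-0.05,-2,0,0,10],[0,-0.3,-0.05,-2,0,0,10],[0,-0.3,0,-2,0,0,10],[0,0,0,0,0,0,10],[0,0,0,0,0,0,10]]
  ]
}}

```text
time: 49.92
tool_pos: [538.0, 343.8, 88.3]
eef_rot: [2.282, 2.05, 0.099]
wrist_force: [-3.4, 1.1, 6.5]
opening: 0.22
```

```bash
python3 s.py; python3 look.py 18
```

```text
t 49.92 p [538.  343.8  88.3] yawx 83.87 tz [ 0.096 -0.011 -0.995] F [-3.4   1.05  6.46] M [ 0.207  0.999 -0.025] q [ 0.49  0.53  1.63 -0.07  0.9   0.64] tau6 0.0 op 0.22
```

View pics/w18.png

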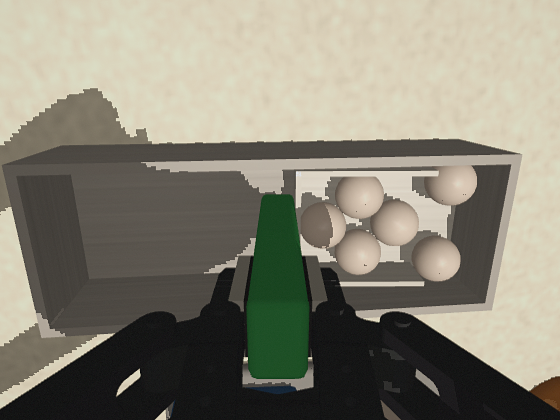

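{"fn": "servo_tool", "kwargs": {
  "series": [
    [[0,-0.4,0,-2,0,0,10],[0,-0.4,0,-2,0,0,10],[0,-0.4,0,-2,0,0,10],[0,0,0,0,0,0,10],[0,0,0,0,0,0,10],[0,0,0,0,0,0,10]]
  ]
}}

```text
time: 50.78
tool_pos: [529.1, 345.2, 87.9]
eef_rot: [2.217, 1.993, 0.207]
wrist_force: [1.3, -1.7, 7.4]
opening: 0.221
```

```bash
python3 s.py; python3 look.py 19
```

```text
t 50.77 p [529.1 345.2  87.9] yawx 83.9 tz [ 0.204 -0.021 -0.979] F [ 1.34 -1.75  7.36] M [-0.41  -0.391 -0.069] q [ 0.54  0.5   1.72 -0.18  0.77  0.77] tau6 0.019 op 0.221
```

View pics/w19.png

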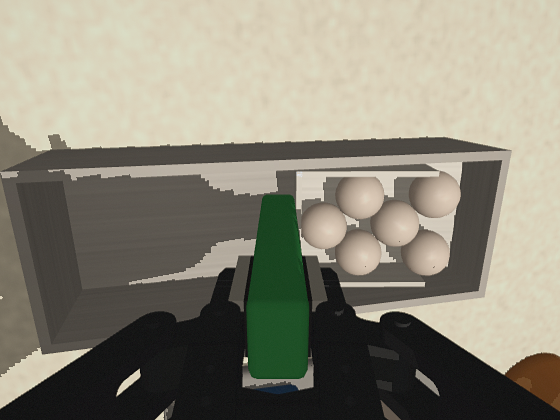

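View pics/z19.png

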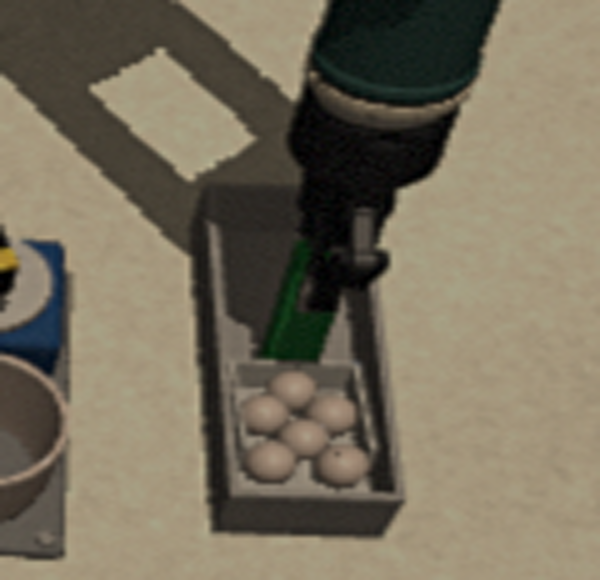

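{"fn": "servo_tool", "kwargs": {
  "series": [
    [[0,-0.3,-0.15,-1.5,0,0,10],[0,-0.3,-0.15,-1.5,0,0,10],[0,-0.3,-0.15,-1.5,0,0,10],[0,-0.3,-0.15,-1.5,0,0,10],[0,-0.3,-0.15,-1.5,0,0,10],[0,-0.3,-0.15,-1.5,0,0,10],[0,0,0,0,0,0,10],[0,0,0,0,0,0,10]]
  ]
}}

```text
time: 51.88
tool_pos: [507.5, 346.8, 90.0]
eef_rot: [2.122, 1.907, 0.345]
wrist_force: [0.2, -0.4, -4.2]
opening: 0.219
```

```bash
python3 s.py; python3 look.py 20
python3 - <<'E'
from h import *
st=ctrl.get_state(); M=R.from_rotvec(st['eef_rot']).as_matrix(); print('1cm up in tool', M.T@[0,0,1])
E
```

```text
t 51.88 p [507.5 346.8  90. ] yawx 83.87 tz [ 0.35  -0.039 -0.936] F [ 0.25 -0.38 -4.18] M [ 0.08   0.636 -0.074] q [ 0.63  0.46  1.85 -0.43  0.61  1.07] tau6 0.005 op 0.219
1cm up in tool [-2.39732521e-04  3.52752854e-01 -9.35716499e-01]
```

View pics/w20.png

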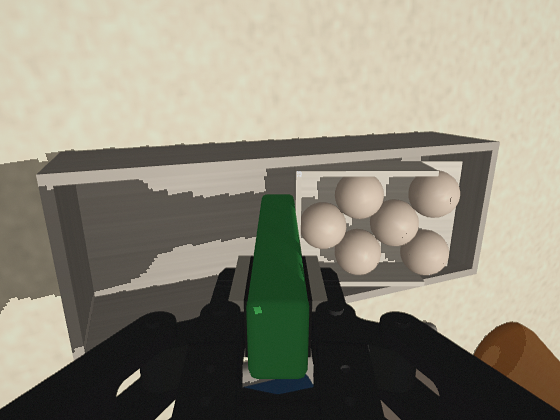

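{"fn": "servo_tool", "kwargs": {
  "series": [
    [[0,0.18,-0.47,0,0,0,10],[0,0.27,-0.7,0,0,0,10],[0,0.35,-0.94,0,0,0,10],[0,0.42,-1.12,0,0,0,10],[0,0.42,-1.12,0,0,0,10],[0,0.42,-1.12,0,0,0,10]]
  ]
}}

```text
time: 52.72
tool_pos: [507.6, 347.3, 150.3]
eef_rot: [2.122, 1.907, 0.349]
wrist_force: [0.3, -0.2, -3.9]
opening: 0.225
```

```bash
python3 s.py; python3 look.py 21
```

```text
t 52.73 p [507.6 347.3 150.3] yawx 83.9 tz [ 0.352 -0.037 -0.935] F [ 0.27 -0.19 -3.87] M [ 0.034  0.727 -0.018] q [ 0.63  0.37  1.8  -0.36  0.73  0.98] tau6 0.154 op 0.225
```

View pics/w21.png

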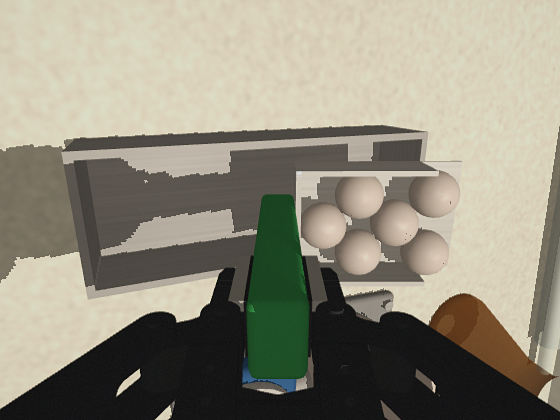

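{"fn": "servo_tool", "kwargs": {
  "series": [
    [[0,0.42,-1.12,0,0,0,10],[0,0.42,-1.12,0,0,0,10],[0,0.42,-1.12,0,0,0,10],[0,0.42,-1.12,0,0,0,10],[0,0.42,-1.12,0,0,0,10],[0,0.42,-1.12,0,0,0,10],[0,0.42,-1.12,0,0,0,10],[0,0.42,-1.12,0,0,0,10],[0,0.35,-0.94,0,0,0,10],[0,0.18,-0.47,0,0,0,10],[0,0,0,0,0,0,10]]
  ]
}}

```text
time: 54.2
tool_pos: [507.5, 347.4, 260.3]
eef_rot: [2.121, 1.907, 0.349]
wrist_force: [0.2, -0.2, -4.6]
opening: 0.22
```

```bash
python3 s.py
cat > plan.py <<'E'
# plan.py h theta lipx lipy lipz n : from measured pose to target scoop pose (heading, tilt lip-down deg, lip pt) in n equal rows
import sys; from h import *
h,th,lx,ly,lz=map(float,sys.argv[1:6]); n=int(sys.argv[6])
h=np.radians(h);t=np.radians(th); f=np.array([np.cos(h),np.sin(h),0])
fw=112*np.cos(t)-82*np.sin(t); dz=-112*np.sin(t)-82*np.cos(t)
p1=np.array([lx,ly,lz])-f*fw-np.array([0,0,dz])
y=f*np.cos(t)+np.array([0,0,-np.sin(t)]); z=np.array([0,0,-1])*np.cos(t)-f*np.sin(t); x=np.cross(y,z)
R1=R.from_matrix(np.c_[x,y,z])
st=ctrl.get_state(); p=st['tool_pos']; R0=R.from_rotvec(st['eef_rot'])
rv=(R0.inv()*R1).as_rotvec()/n
print('target tcp',p1.round(1),'rot/row deg',np.degrees(rv).round(2))
for k in range(n):
    Rk=R0*R.from_rotvec(rv*k); print((Rk.inv().apply((p1-p)/n)/10).round(2).tolist())
E
python3 plan.py -6.1 -20.7 650 200 245 1
```

```text
t 54.2 p [507.5 347.4 260.3] yawx 83.9 tz [ 0.352 -0.037 -0.935] F [ 0.22 -0.16 -4.65] M [ 0.049  0.666 -0.008] q [ 0.63  0.24  1.67 -0.29  0.98  0.87] tau6 -0.027 op 0.22
target tcp [517.  214.2 282.1] rot/row deg [ 0.02 -0.02 -0.01]
[-13.14, 2.98, -1.21]
```

{"fn": "servo_tool", "kwargs": {
  "series": [
    [[-0.69,0.12,0.04,0,0,0,10],[-1.2,0.2,0.08,0,0,0,10],[-1.72,0.29,0.11,0,0,0,10],[-2.06,0.35,0.13,0,0,0,10],[-2.06,0.35,0.13,0,0,0,10],[-2.06,0.35,0.13,0,0,0,10],[-2.06,0.35,0.13,0,0,0,10],[-2.06,0.35,0.13,0,0,0,10],[-2.06,0.35,0.13,0,0,0,10],[-2.06,0.35,0.13,0,0,0,10]]
  ]
}}

```text
time: 55.45
tool_pos: [520.1, 162.5, 259.9]
eef_rot: [2.122, 1.906, 0.347]
wrist_force: [-0.1, 0.6, -3.4]
opening: 0.225
```

{"fn": "servo_tool", "kwargs": {
  "series": [
    [[-2.06,0.35,0.13,0,0,0,10],[-2.06,0.35,0.13,0,0,0,10],[-2.06,0.35,0.13,0,0,0,10],[-2.06,0.35,0.13,0,0,0,10],[-2.06,0.35,0.13,0,0,0,10],[-2.06,0.35,0.13,0,0,0,10],[-1.72,0.29,0.11,0,0,0,10],[-1.2,0.2,0.08,0,0,0,10],[-0.69,0.12,0.04,0,0,0,10],[0,0,0,0,0,0,10]]
  ]
}}

```text
time: 56.7
tool_pos: [532.0, 1.8, 260.1]
eef_rot: [2.123, 1.905, 0.347]
wrist_force: [0.3, 0.5, -4.4]
opening: 0.222
```

```bash
python3 s.py; python3 look.py 22;python3 - <<'E'
from h import *
st=ctrl.get_state(); M=R.from_rotvec(st['eef_rot']).as_matrix(); print('world z in tool', M.T@[0,0,1])
E
```

```text
t 56.7 p [532.    1.8 260.1] yawx 83.83 tz [ 0.351 -0.038 -0.936] F [ 0.27  0.5  -4.36] M [0.095 0.655 0.009] q [-0.13  0.06  1.9   0.01  0.82 -0.03] tau6 -0.133 op 0.222
world z in tool [-3.74640568e-05  3.53144078e-01 -9.35568949e-01]
```

View pics/w22.png

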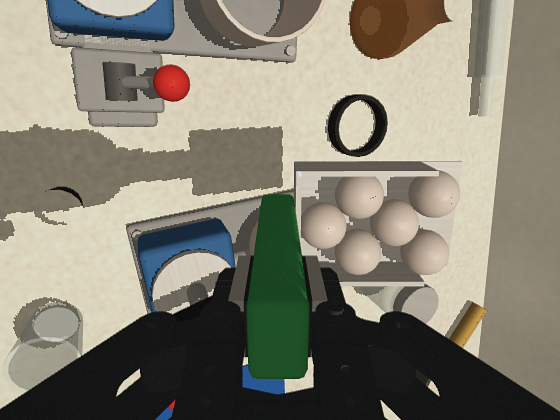

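{"fn": "servo_tool", "kwargs": {
  "series": [
    [[0,0,0,0,-1.2,3.2,10],[0,0,0,0,-2.3,6.1,10],[0,0,0,0,-2.6,6.9,10],[0,0,0,0,-2.6,6.9,10],[0,0,0,0,-2.6,6.9,10],[0,0,0,0,-2.3,6.1,10],[0,0,0,0,-1.9,5,10],[0,0,0,0,0,0,10],[0,0,0,0,0,0,10]]
  ]
}}

```text
time: 57.92
tool_pos: [532.4, 3.1, 260.1]
eef_rot: [2.628, 0.959, 0.176]
wrist_force: [-0.4, 0.4, -2.9]
opening: 0.222
```

```bash
python3 s.py; python3 look.py 23; python3 plan.py -50 -20 618.5 -102 185 3
```

```text
t 57.92 p [532.4   3.1 260.1] yawx 40.11 tz [ 0.228 -0.269 -0.936] F [-0.42  0.39 -2.9 ] M [ 0.565  0.448 -0.024] q [ 0.08  0.15  1.79 -0.34  1.01  1.1 ] tau6 0.012 op 0.222
target tcp [5.328e+02 1.000e-01 2.237e+02] rot/row deg [ 0.22 -0.01  0.01]
[-0.04, -0.35, 1.16]
[-0.04, -0.35, 1.17]
[-0.04, -0.35, 1.17]
```

View pics/w23.png

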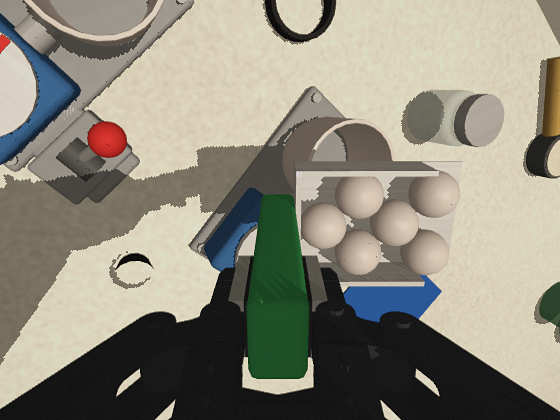

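```bash
python3 plan.py -50 -5 618.5 -102 115 10
```

```text
target tcp [542.2 -11.1 186.9] rot/row deg [ 1.57 -0.    0.  ]
[-0.01, -0.1, 0.75]
[-0.01, -0.08, 0.75]
[-0.01, -0.06, 0.75]
[-0.01, -0.04, 0.75]
[-0.01, -0.02, 0.75]
[-0.01, 0.0, 0.75]
[-0.01, 0.02, 0.75]
[-0.01, 0.04, 0.75]
[-0.01, 0.06, 0.75]
[-0.01, 0.08, 0.75]
```

{"fn": "servo_tool", "kwargs": {
  "series": [
    [[-0.01,-0.1,0.75,1.5,0,0,10],[-0.01,-0.08,0.75,1.5,0,0,10],[-0.01,-0.06,0.75,1.5,0,0,10],[-0.01,-0.04,0.75,1.5,0,0,10],[-0.01,-0.02,0.75,1.5,0,0,10],[-0.01,0,0.75,1.5,0,0,10],[-0.01,0.02,0.75,1.5,0,0,10],[-0.01,0.04,0.75,1.5,0,0,10],[0,0.06,0.75,1.5,0,0,10],[0,0.08,0.75,1.5,0,0,10],[0,0,0,0,0,0,10],[0,0,0,0,0,0,10]]
  ]
}}

```text
time: 59.52
tool_pos: [542.9, -11.0, 187.0]
eef_rot: [2.865, 1.042, 0.052]
wrist_force: [-0.0, 0.5, -3.8]
opening: 0.22
```

```bash
python3 s.py; python3 look.py 24
python3 - <<'E'
from h import *
st,im,d=snap('side','side24')
for n in('side','scene'):
    im=cv2.imread(f'pics/{n}24.png'); 
    c=im[120:300,140:400] if n=='side' else im[120:300,160:420]
    cv2.imwrite(f'pics/c{n}24.png',cv2.resize(c,None,fx=3,fy=3,interpolation=cv2.INTER_CUBIC))
z=np.load('pics/w24.npz'); im=z['im'];d=z['d']; s2=dict(tool_pos=z['p'],eef_rot=z['r']); K,T=camT('wrist',s2); C=cloud(K,T,d)
# predicted lip vs observed: project lip corners & cup rim
M=R.from_rotvec(z['r']).as_matrix()
lip=[z['p']+M@np.array([s*35,112,82-2]) for s in(-1,1)]; print(np.round(lip,1), proj(K,T,lip).round(0))
m=(abs(C[...,2]-88)<3)&(np.linalg.norm(C[...,:2]-[621.7,-105.8],axis=-1)<65)
P=C[m][:,:2]; A=np.c_[2*P,np.ones(len(P))]; s=np.linalg.lstsq(A,(P**2).sum(1),rcond=None)[0]; print('rim fit',s[:2],np.sqrt(s[2]+s[0]**2+s[1]**2),len(P))
E
```

```text
t 59.52 p [542.9 -11.  187. ] yawx 39.97 tz [ 0.064 -0.076 -0.995] F [-0.01  0.51 -3.76] M [0.207 0.188 0.011] q [-0.1   0.29  1.74 -0.08  1.04  0.81] tau6 -0.009 op 0.22
[[ 592.8 -125.   118.4]
 [ 646.4  -80.   118.5]] [[450. 266.]
 [466. 161.]]
rim fit [ 622.57774836 -104.66551501] 47.62771927065509 1363
```

View pics/w24.png

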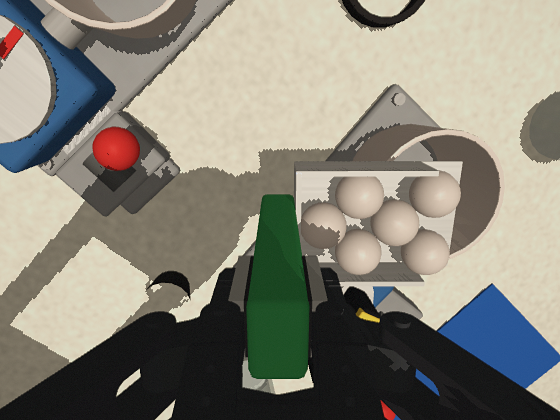

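View pics/cside24.png

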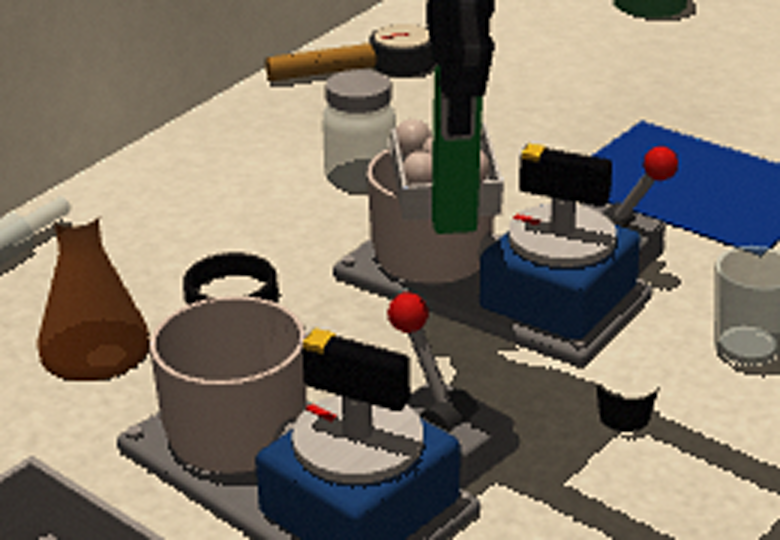

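View pics/cscene24.png

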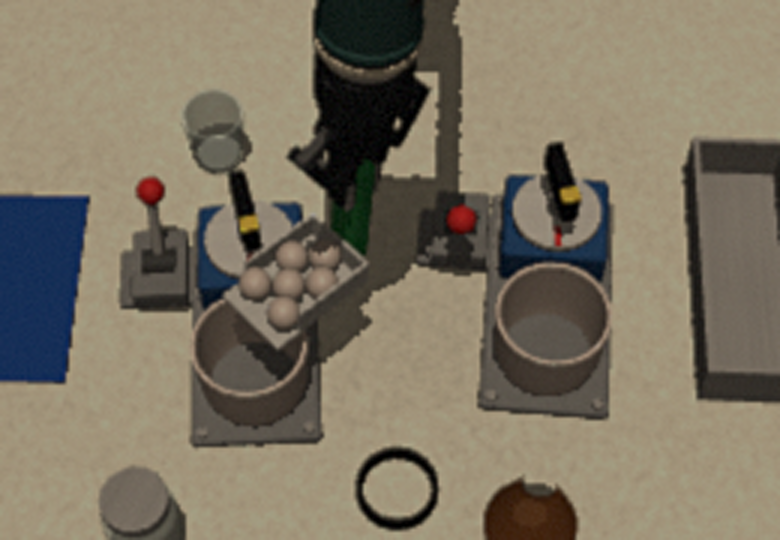

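```bash
python3 plan.py -50 -3 619 -102.5 104 4; python3 plan.py -50 15 619 -102.5 104 9
```

```text
target tcp [544.3 -13.5 180. ] rot/row deg [ 0.68 -0.01 -0.  ]
[-0.02, 0.06, 0.19]
[-0.02, 0.06, 0.19]
[-0.02, 0.06, 0.19]
[-0.02, 0.06, 0.19]
target tcp [563.1 -35.9 212.2] rot/row deg [ 2.3 -0.  -0. ]
[-0.01, 0.38, -0.24]
[-0.01, 0.37, -0.26]
[-0.01, 0.36, -0.27]
[-0.01, 0.35, -0.28]
[-0.01, 0.34, -0.3]
[-0.01, 0.33, -0.31]
[-0.01, 0.32, -0.32]
[-0.01, 0.3, -0.34]
[-0.01, 0.29, -0.35]
```

{"fn": "servo_tool", "kwargs": {
  "series": [
    [[-0.01,0.38,-0.24,2.3,0,0,10],[-0.01,0.37,-0.26,2.3,0,0,10],[-0.01,0.36,-0.27,2.3,0,0,10],[-0.01,0.35,-0.28,2.3,0,0,10],[-0.01,0.34,-0.3,2.3,0,0,10],[-0.01,0.33,-0.31,2.3,0,0,10],[-0.01,0.32,-0.32,2.3,0,0,10],[-0.01,0.3,-0.34,2.3,0,0,10],[-0.01,0.29,-0.35,2.3,0,0,10],[0,0,0,0,0,0,10],[0,0,0,0,0,0,10]]
  ]
}}

```text
time: 61.05
tool_pos: [562.9, -36.1, 212.1]
eef_rot: [-2.719, -0.99, 0.129]
wrist_force: [-0.4, -0.5, -1.9]
opening: 0.226
```

```bash
python3 s.py; python3 look.py 25
python3 - <<'E'
from h import *
for n in('scene',):
    im=cv2.imread(f'pics/{n}25.png'); 
    c=im[120:300,160:420]
    cv2.imwrite(f'pics/c{n}25.png',cv2.resize(c,None,fx=3,fy=3,interpolation=cv2.INTER_CUBIC))
E
python3 plan.py -50 35 619 -102.5 104 8
```

```text
t 61.05 p [562.9 -36.1 212.1] yawx 39.99 tz [-0.165  0.198 -0.966] F [-0.45 -0.49 -1.86] M [-0.124 -0.053 -0.001] q [-0.28  0.44  1.47  0.15  1.46  0.56] tau6 -0.001 op 0.226
target tcp [590.3 -68.2 235.4] rot/row deg [ 2.5 -0.   0. ]
[0.0, 0.44, -0.42]
[0.0, 0.42, -0.44]
[0.0, 0.4, -0.46]
[0.0, 0.38, -0.47]
[0.0, 0.36, -0.49]
[0.0, 0.34, -0.51]
[0.0, 0.32, -0.52]
[0.0, 0.29, -0.53]
```

View pics/cscene25.png

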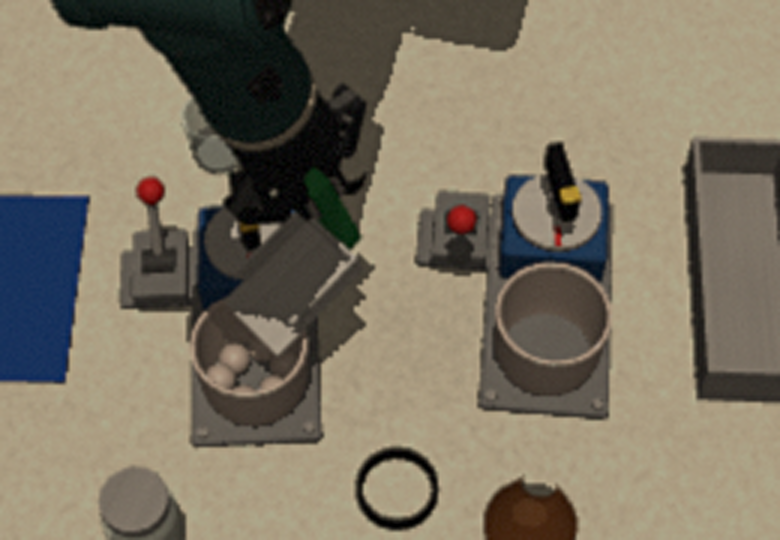

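View pics/w25.png

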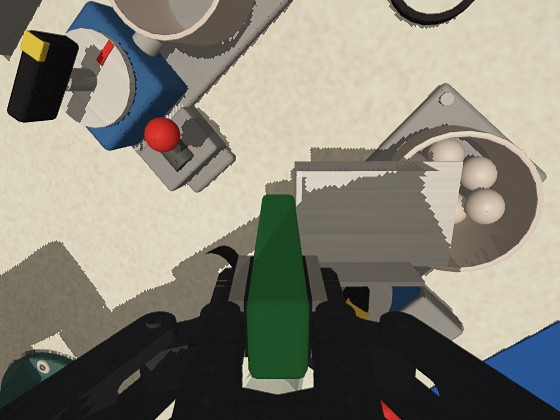

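```bash
python3 plan.py -50 0 560 -32 175 9
```

```text
target tcp [488.   53.8 257. ] rot/row deg [-1.66 -0.    0.  ]
[0.01, -1.38, -0.15]
[0.01, -1.38, -0.19]
[0.01, -1.37, -0.23]
[0.01, -1.36, -0.27]
[0.01, -1.35, -0.31]
[0.01, -1.34, -0.35]
[0.01, -1.33, -0.38]
[0.01, -1.32, -0.42]
[0.0, -1.31, -0.46]
```

{"fn": "servo_tool", "kwargs": {
  "series": [
    [[0.01,-1.38,-0.35,-1,0,0,10],[0.01,-1.38,-0.35,-1.6,0,0,10],[0.01,-1.37,-0.35,-1.6,0,0,10],[0.01,-1.36,-0.35,-1.7,0,0,10],[0.01,-1.35,-0.35,-1.8,0,0,10],[0.01,-1.34,-0.35,-1.8,0,0,10],[0.01,-1.33,-0.38,-1.8,0,0,10],[0.01,-1.32,-0.42,-1.8,0,0,10],[0,-1.31,-0.46,-1.8,0,0,10],[0,0,0,0,0,0,10],[0,0,0,0,0,0,10]]
  ]
}}

```text
time: 62.52
tool_pos: [490.0, 52.1, 263.8]
eef_rot: [-2.95, -1.074, 0.0]
wrist_force: [-1.1, 0.1, -2.1]
opening: 0.223
```

```bash
python3 s.py; python3 look.py 26
python3 - <<'E'
from h import *
snap('side','side26')
a=cv2.imread('pics/scene26.png')[190:290,120:320]; cv2.imwrite('pics/cs26.png',cv2.resize(a,None,fx=4,fy=4,interpolation=cv2.INTER_CUBIC))
E
```

```text
t 62.52 p [490.   52.1 263.8] yawx 40.0 tz [-0.001  0.002 -1.   ] F [-1.11  0.14 -2.1 ] M [0.045 0.058 0.022] q [-0.04  0.17  1.69  0.    1.28  0.84] tau6 0.014 op 0.223
```

View pics/cs26.png

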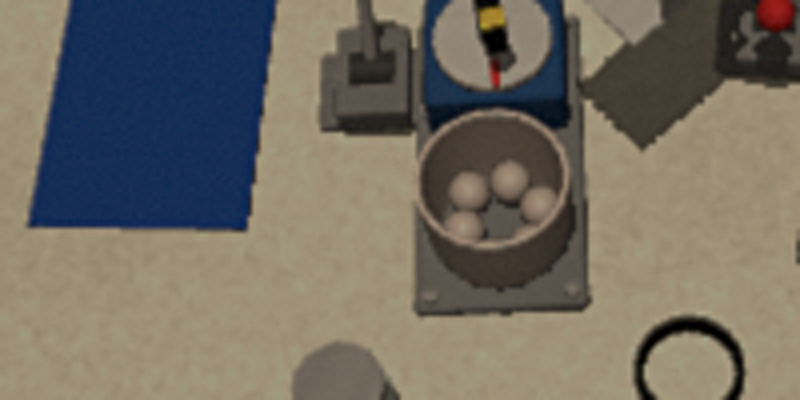

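View pics/w26.png

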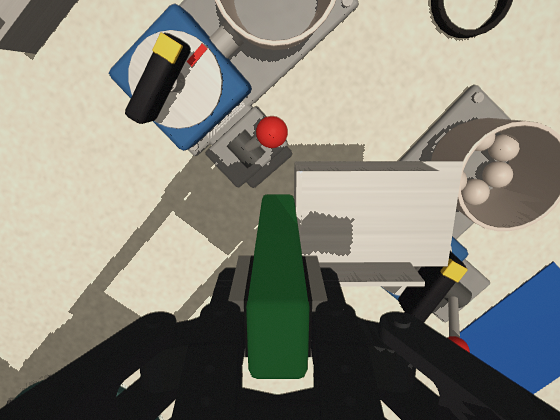

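View pics/side26.png

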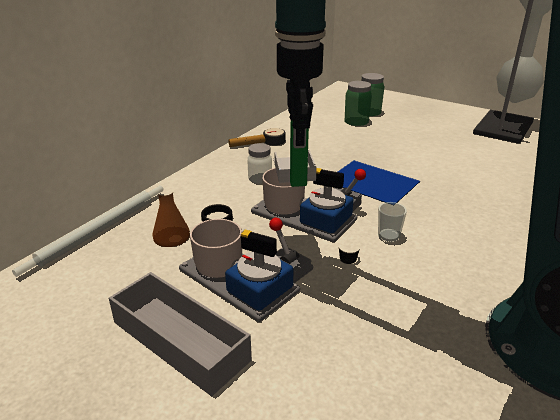

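```bash
python3 - <<'E'
from h import *
for n in('scene','side'):
    z=np.load(f'pics/{n}26.npz'); im=z['im'];d=z['d'];K,T=camT(n)
    hsv=cv2.cvtColor(im,cv2.COLOR_RGB2HSV);H,S,V=[hsv[...,i].astype(int) for i in range(3)]
    C=cloud(K,T,d); m=(H>100)&(H<130)&(S>120)&(C[...,1]<-230)&(C[...,2]<20)&(d>0)
    v,u=np.nonzero(m); P=plane(K,T,np.c_[u,v],3)[:,:2].astype(np.float32); r=cv2.minAreaRect(P); print(n,r)
E
python3 go.py 470 -300 264
```

```text
scene ((635.339111328125, -354.921875), (145.81161499023438, 459.58795166015625), 85.53775024414062)
side ((501.3097229003906, -344.7381896972656), (152.7109832763672, 199.2818145751953), 85.66133880615234)
shift cm (tool) [-24.12  25.67  -0.11]
```

{"fn": "servo_tool", "kwargs": {
  "series": [
    [[-2.47,2.6,0,0,0,0,10],[-2.47,2.6,0,0,0,0,10],[-2.47,2.6,0,0,0,0,10],[-2.47,2.6,0,0,0,0,10],[-2.47,2.6,0,0,0,0,10],[-2.47,2.6,0,0,0,0,10],[-2.47,2.6,0,0,0,0,10],[-2.47,2.6,0,0,0,0,10],[-2.47,2.6,0,0,0,0,10],[-2.47,2.6,0,0,0,0,10],[0,0,0,0,0,0,10],[0,0,0,0,0,0,10]]
  ]
}}

```text
time: 64.18
tool_pos: [467.2, -305.7, 262.6]
eef_rot: [-2.95, -1.071, 0.001]
wrist_force: [-0.5, 0.9, -1.5]
opening: 0.224
```

{"fn": "servo_tool", "kwargs": {
  "series": [
    [[0,0,2,0,0,0,10],[0,0,2,0,0,0,10],[0,0,2,0,0,0,10],[0,0,2,0,0,0,10],[0,0,2,0,0,0,10],[0,0,2,0,0,0,10],[0,0,2,0,0,0,10],[0,0,1.5,0,0,0,10],[0,0,0,0,0,0,10],[0,0,0,0,0,0,10]]
  ]
}}

```text
time: 65.42
tool_pos: [467.8, -305.6, 108.8]
eef_rot: [-2.951, -1.074, -0.0]
wrist_force: [1.1, -0.7, -1.0]
opening: 0.221
```

```bash
python3 s.py
python3 - <<'E'
from h import *
snap('wrist','w27')
E
```

```text
t 65.42 p [ 467.8 -305.6  108.8] yawx 39.99 tz [-0.     0.001 -1.   ] F [ 1.11 -0.71 -1.03] M [ 0.085 -0.016  0.018] q [-0.7   0.44  1.73  0.    0.97  0.17] tau6 0.001 op 0.221
```

View pics/w27.png

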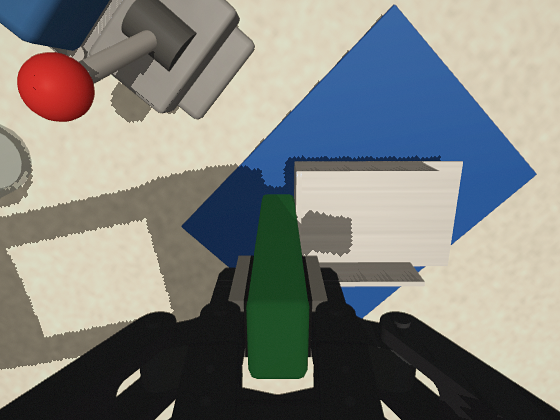

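{"fn": "servo_tool", "kwargs": {
  "series": [
    [[0.4,-0.46,0,0,0,0,10],[0,0,0.7,0,0,0,10],[0,0,0.7,0,0,0,10],[0,0,0.6,0,0,0,10],[0,0,0.1,0,0,0,10],[0,0,0,0,0,0,10],[0,0,0,0,0,0,10]]
  ]
}}

```text
time: 66.35
tool_pos: [467.6, -299.5, 87.3]
eef_rot: [-2.951, -1.073, 0.0]
wrist_force: [1.1, -0.1, -1.2]
opening: 0.223
```

{"fn": "servo_tool", "kwargs": {
  "series": [
    [[0,0,0.1,0,0,0,10],[0,0,0,0,0,0,10],[0,0,0,0,0,0,10]]
  ]
}}

```text
time: 66.72
tool_pos: [467.5, -299.4, 86.3]
eef_rot: [-2.951, -1.073, 0.001]
wrist_force: [0.7, 0.3, -2.2]
opening: 0.222
```

{"fn": "servo_tool", "kwargs": {
  "series": [
    [[0,0,0.1,0,0,0,10],[0,0,0,0,0,0,10],[0,0,0,0,0,0,10]]
  ]
}}

```text
time: 67.1
tool_pos: [467.4, -299.3, 85.2]
eef_rot: [-2.95, -1.073, 0.001]
wrist_force: [0.6, 0.0, -2.1]
opening: 0.226
```

{"fn": "servo_tool", "kwargs": {
  "series": [
    [[0,0,0.05,0,0,0,10],[0,0,0,0,0,0,10],[0,0,0,0,0,0,10]]
  ]
}}

```text
time: 67.47
tool_pos: [467.5, -299.3, 84.9]
eef_rot: [-2.95, -1.073, 0.001]
wrist_force: [-1.0, 0.9, 2.5]
opening: 0.222
```

{"fn": "servo_tool", "kwargs": {
  "series": [
    [[0,0,0.05,0,0,0,10],[0,0,0,0,0,0,10],[0,0,0,0,0,0,10]]
  ]
}}

```text
time: 67.85
tool_pos: [467.5, -299.3, 84.9]
eef_rot: [-2.951, -1.073, 0.0]
wrist_force: [-2.4, 3.2, 7.6]
opening: 0.221
```

{"fn": "servo_tool", "kwargs": {
  "series": [
    [[0,0,-0.05,0,0,0,30],[0,0,0,0,0,0,45],[0,0,0,0,0,0,60],[0,0,0,0,0,0,60],[0,0,0,0,0,0,60],[0,0,0,0,0,0,60]]
  ]
}}

```text
time: 68.6
tool_pos: [467.5, -299.4, 84.7]
eef_rot: [-2.95, -1.073, 0.001]
wrist_force: [0.5, -0.3, -0.0]
opening: 0.596
```

{"fn": "servo_tool", "kwargs": {
  "series": [
    [[0,0,-1,0,0,0,60],[0,0,-1.5,0,0,0,60],[0,0,-2,0,0,0,60],[0,0,-2,0,0,0,60],[0,0,-2,0,0,0,60],[0,0,-2,0,0,0,60],[0,0,-2,0,0,0,60],[0,0,-2,0,0,0,60],[0,0,-2,0,0,0,60],[0,0,-2,0,0,0,60],[0,0,-2,0,0,0,60],[0,0,0,0,0,0,60]]
  ]
}}

```text
time: 70.1
tool_pos: [468.6, -300.5, 292.4]
eef_rot: [2.95, 1.073, 0.003]
wrist_force: [-0.6, 0.8, 0.4]
opening: 0.598
```

```bash
python3 s.py
python3 - <<'E'
from h import *
snap('wrist','w28')
E
python3 scoop.py w28; python3 go.py 560 -150 340
```

```text
t 70.1 p [ 468.6 -300.5  292.4] yawx 39.98 tz [ 0.003 -0.001 -1.   ] F [-0.56  0.81  0.38] M [-0.03  -0.019 -0.018] q [-0.69  0.24  1.52  0.    1.37  0.18] tau6 0.0 op 0.598
grip top ((477.7200622558594, -216.20510864257812), (198.38296508789062, 29.216859817504883), 81.95702362060547) [ 466.28653 -298.41605] 558 126.4365932124716
pan floor ((506.7226257324219, -348.1918640136719), (70.885009765625, 98.02732849121094), 40.48560333251953) 4531
[[447.8999938964844, -333.8999938964844], [511.6000061035156, -408.5], [565.5, -362.5], [501.8999938964844, -287.8999938964844]]
walls top ((496.5587158203125, -275.2790832519531), (98.52629089355469, 222.09219360351562), 2.280255079269409) 513
shift cm (tool) [16.69 -5.58 -4.89]
```

View pics/w28.png

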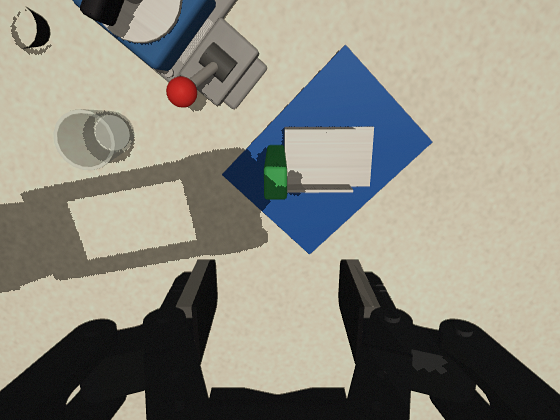

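{"fn": "servo_tool", "kwargs": {
  "series": [
    [[2.26,-0.64,0,0,0,0,60],[2.26,-0.64,0,0,0,0,60],[2.26,-0.64,0,0,0,0,60],[2.26,-0.64,0,0,0,0,60],[2.26,-0.64,0,0,0,0,60],[2.26,-0.64,0,0,0,0,60],[2.26,-0.64,0,0,0,0,60],[2.26,-0.64,0,0,0,0,60],[0,0,0,0,0,0,60],[0,0,0,0,0,0,60]]
  ]
}}

```text
time: 71.4
tool_pos: [572.6, -144.6, 289.2]
eef_rot: [-2.95, -1.073, 0.003]
wrist_force: [0.8, -0.8, -0.3]
opening: 0.603
```

```bash
python3 s.py
python3 - <<'E'
from h import *
snap('wrist','w29'); snap('side','side29');snap('scene','scene29')
E
python3 red.py 30
```

```text
t 71.4 p [ 572.6 -144.6  289.2] yawx 39.99 tz [-0.003  0.002 -1.   ] F [ 0.83 -0.85 -0.28] M [0.042 0.002 0.019] q [-0.36  0.3   1.45  0.    1.39  0.51] tau6 0.006 op 0.603
wrist [25. 51.] 952 [[519.  84. 100.]]
wrist [224. 167.] 85 [[ 547. -102.  100.]]
wrist [248. 279.] 500 [[ 472. -189.  100.]]
side [360. 174.] 95 [[ 470. -191.  100.]]
side [275. 224.] 133 [[519.  82. 100.]]
```

View pics/w29.png

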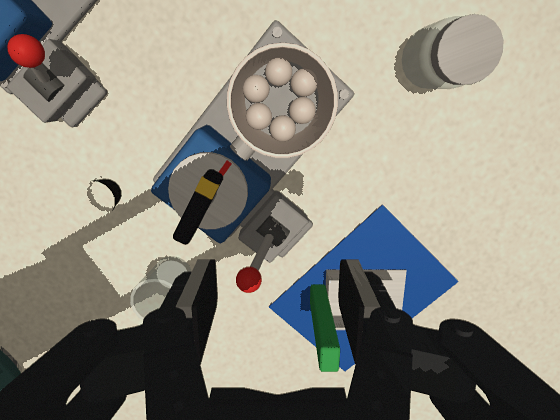

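View pics/scene29.png

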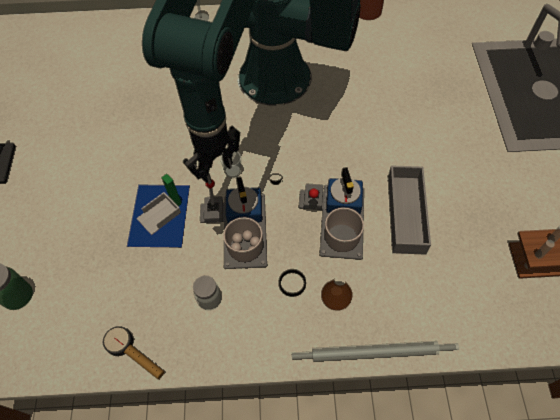

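View pics/side29.png

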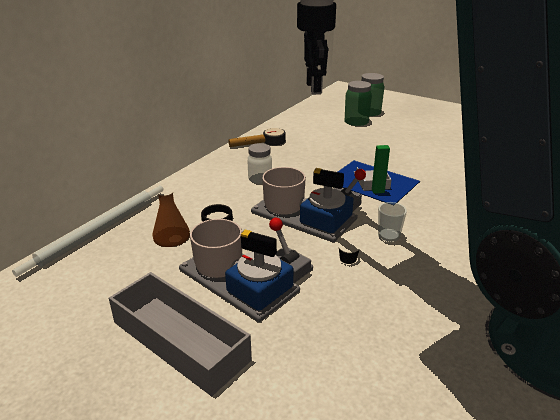

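Six balls in the right cup (wrist image, around (280,100)), the scoop is upright on the mat, the left lever is over, the right lever is unmoved, the trough is empty and nothing is touched. Handing in.

```bash
python3 -c "
from station import ctrl
print(ctrl.sign_off())"
```

```text
the job is handed in; nothing more can be done
None
```

The job is done and handed in at about 71 s, and none of the last checks failed.

- **Free play:** I rocked the left-hand mill first, clockwise and then anticlockwise. Its play is about 28–32°. The right-hand mill came second, with about 12–16°. By the angle turned past the point of resistance, each disc was dragged about 8° at most.
- **Lever:** I pushed the left mill's lever fully over, against its stop. Its red ball now sits at about (518, 84), where 36 mm to +x of the pivot should be. The right lever was left alone and is still at its in-service position.
- **Balls:** There were six. They went up in one scoop and were tipped into the right mill's cup. The last wrist picture shows all six in the cup, and the trough is empty. The fingers touched no ball. On the first pass two balls jammed against the scoop's side walls, so I tilted the scoop to seat them before pushing on.
- **Scoop:** It was found about 28 mm from its first measured place, knocked aside before I picked it up, so I measured it again. It now stands upright within the blue mat.
- **Rest of the scene:** The last pictures show the bystanders apparently where they were, and the arm clear of everything. I checked the bystanders by eye only, without measuring them.

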